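# Clamp the hang tags in the sloping reaming press

### The job

Get the ceramic hang tags ready for their holes to be reamed: open up the sloping press with its black knob, feed in every tag on the table at the mouth at the top so that all slide down under the pressure bar in one row with their pierced ends up the slope, then turn the knob clockwise to bring the bar down on them until its slip clutch clicks round. Leave all the tags clamped under the bar, and do not disturb the bowl, the mug or the hand reamer.

Things in the scene. Friction and masses are not known exactly. Their poses are not given: they have to be found in the camera images.
- bed: polished, slippery steel bed of the press, sloping 22 degrees, on a fixed grey stand. Origin: on the bed surface at the foot of the slope against the end stop (7 mm high), mid channel, 22 mm over the table; x up the slope, y across, z square off the bed. Rails 7 mm high leave a channel 35 mm wide from x = 0 to 200 mm; tags slide down it by themselves (friction about 0.22)
- mouth (a point): where to lay a tag's centre: on the bed surface at bed (258, 0, 0) mm, on the bare flat apron at the top (bed x 234 to 290 mm, 96 mm wide). Between x = 200 and 234 mm the 7 mm rails flare from the channel's 35 mm to 84 mm and guide a tag in. The stand (104 mm wide, foot 5 mm beyond the bed's top end) fills the space under the bed down to the table
- knob_grip (a point): on the knob's axis at the height to grip, 11 mm under its top face: bed (100, 0, 69) mm. The black fluted knob is a cylinder 34 mm across, 30 mm tall, from 50 to 80 mm off the bed, axis square to the bed. It stands on a bridge over the channel: 18 mm along the slope, 94 mm across it, top 41 mm off the bed, its posts outside the rails. It does not rise or sink as it turns
- screw (a joint): turn of the steel collar under the knob, rad: 0 with the bar fully up, growing clockwise seen from above, at most 6.91. Quick thread, 10 mm a turn: bar height = 14 mm - 1.59 mm per rad. It stays where it is left; turning it takes about 0.06 N m. It starts at 4.6 to 6.0, where no tag fits under the bar
- clutch (a joint): turn of the knob on the collar, rad, clockwise positive, endless, any value at the start. It stands still while the screw follows the knob, and runs when the slip clutch gives (about 0.09 N m, either way round), as at the end of travel or with the bar tight on the tags; the bar then presses with 10 to 20 N in all and stays so when the knob is let go
- bar (a joint): clear height under the pressure bar, m, 0.003 to 0.014. The rubber-faced aluminium bar, 9 mm wide and 11 mm tall, runs along the channel over bed x = 8 to 196 mm, y = 4.5 to 13.5 mm, beside the hang holes; tags slide under it when it is up. Its crosshead sits under the bridge
- tag1: flat glazed off-white ceramic hang tag, 40 x 30 x 9 mm, 24 g, both faces alike. One end is square; the other (+x of its frame) has its two corners clipped to 18 mm wide and a 6 mm hang hole. Origin: centre of its underside; x along it to the pierced end, z through its thickness. 3 to 5 tags are there (None if absent); they start flat on the table at any yaw
- tag2: as tag1
- tag3: as tag1
- tag4: as tag1
- tag5: as tag1
- bowl: bystander: yellow plastic bowl, 124 mm across, 55 mm tall, origin at its foot
- mug: bystander: stoneware mug, 76 mm across, 85 mm tall, origin at its foot
- reamer: bystander: hand reamer with a dark wooden handle, 170 mm long, lying on the table, origin under its middle
Things that resemble listed ones, but are neither listed nor needed, are in the scene too. Leave any green or red look-alike of the tag5 alone.

How it is judged (in metres and radians):
On the way, in this order (a step that is already met when the one before it is completed fails the run):
1. every tag lies flat in the channel under the bar, pierced end up the slope (x of tag1 in the frame of bed between 0.012 and 0.19 m and y of tag1 in the frame of bed between -0.008 and 0.008 m and z of tag1 in the frame of bed between -0.004 and 0.013 m and angle between the z axis of each of tag1, tag2, tag3, tag4, tag5 and the z axis of bed, either way round below 0.12 rad and angle between each of tag1, tag2, tag3, tag4, tag5's own x axis and vertical below 1.3 rad and x of tag2 in the frame of bed between 0.012 and 0.19 m and y of tag2 in the frame of bed between -0.008 and 0.008 m and z of tag2 in the frame of bed between -0.004 and 0.013 m and x of tag3 in the frame of bed between 0.012 and 0.19 m and y of tag3 in the frame of bed between -0.008 and 0.008 m and z of tag3 in the frame of bed between -0.004 and 0.013 m and x of tag4 in the frame of bed between 0.012 and 0.19 m and y of tag4 in the frame of bed between -0.008 and 0.008 m and z of tag4 in the frame of bed between -0.004 and 0.013 m and x of tag5 in the frame of bed between 0.012 and 0.19 m and y of tag5 in the frame of bed between -0.008 and 0.008 m and z of tag5 in the frame of bed between -0.004 and 0.013 m), for 0.2 s.
2. with all of them there, the knob is turned clockwise until the clutch slips while the bar presses on the tags (all of step 1 and value of joint bar below 0.0094 m and contact force between bar and anything else above 2 N and velocity of joint clutch above 0.1 rad/s), for 0.15 s.
At the end, for the whole second after the job is handed in: Every tag on the scene lies flat (within 0.12 rad) in the channel under the bar, its centre 12 to 190 mm up the bed from the stop and within 8 mm of the channel's middle, pierced end up the slope; the bar is down on them (clear height under 9.4 mm, pressing with over 2 N) and the screw stands still (all of step 1 and value of joint bar below 0.0094 m and contact force between bar and anything else above 2 N and velocity of joint screw between -0.05 and 0.05 rad/s); the robot touches nothing.
It fails at once if the bowl is moved more than 25 mm (distance of bowl from where it was at the start of the episode above 0.025 m).
It fails at once if the mug is moved more than 25 mm (distance of mug from where it was at the start of the episode above 0.025 m).
It fails at once if the reamer is moved more than 25 mm (distance of reamer from where it was at the start of the episode above 0.025 m).
Of tag1, tag2, tag3, tag4, tag5 only 3 to 5 are there at a start; the rules pass over those that are not, and their reading is None.
At some moment in a run one of tag1, tag2, tag3, tag4, tag5 may be knocked a few centimetres aside while the robot is not near it.
Once in a run the grip may slacken for a moment while it holds something.
It also fails if it takes over 210 s, if anything falls off the work surface, if the arm or the gripper's body presses on something with over 40 N, if the wrist force passes 120 N, or if a joint passes its speed limit or range.

### The arm

A 6-joint arm with a two-finger parallel gripper is mounted at the origin on the work surface. World frame = base frame: x ahead of the robot, y to its left, z up, the work surface at z = 0. Lengths are in mm, angles in rad, forces in N, time in s.
With the tool pointing down it reaches from about 300 to 950 mm from the base axis. Payload 3.1 kg.
Tool frame: the origin (TCP) lies on the centre line of the jaws, within the pads' length; the fingertips stand 25 mm ahead of it and the grasp point (between the pads) lies 6 mm ahead of it; z points along the fingers, y is the line along which they close (so a half turn about z gives the same grasp; the last joint's range is limited). The gripper opens to 85 mm and grips with 20 to 120 N. Pads are 22 mm wide; open, the fingers measure 114 mm over their backs; the gripper's body (76 mm by 85 mm) begins 54 mm behind the grasp point. The pads swing forward as they close: fully open they stand 13 mm farther back than shut.
Start: joints at [1.177, 0.308, 1.634, -0, 1.2, -0.07], TCP at [198.883, 592.518, 256.272] pointing down, gripper open.
Joint ranges: [-3.06, 3.06], [-0.79, 1.96], [0.05, 2.63], [-1.19, 4.34], [0.05, 2.64], [-2.94, 2.94]. Speed limits (rad/s): [2.79, 2.79, 3.14, 3.14, 3.14, 3.14].

### API

Orientations are given as a 3x3 rotation matrix whose columns are the frame's x, y, z axes.
In Python, from rig import arm, vision, ticket gives the robot as it stands.
- The arm moves only by the tool drive_tool, never from a script. Its argument "series" is a list of rows, each an object of numbers: "tx", "ty", "tz": the shift along the tool's x, y, z each as a share of 0.25 m, from -1 to 1; "rx", "ry", "rz": the turn, a rotation vector about the tool's x, y, z each as a share of pi/2 rad, from -1 to 1; "gripper": the opening, from 0 (shut) to 1 (fully open). A call has 1 to 12 rows; each row is the pose to reach, as a shift and turn from the pose commanded when the call began, along the tool's axes at that moment; what a row does not reach only later rows make up. A row lasts 1/8 s, in which the tool goes at most 62.5 mm and 10.7 degrees, less where a joint would pass 70% of its speed; a pose out of reach is approached as far as the arm can. A call with a number of a shift or a turn outside -1 to 1 is refused whole. A call with a gripper value outside its range is refused whole. The fingers move at their own pace and stop on an object; "force" is the grip in N (left out, the last holds). Time passes only in rows, so rows that repeat a pose let the fingers close. It gives the time, the measured TCP pose, the force, the opening and the grip force at its end, in the units of the state.
- arm.read_state(): the state, without advancing time (a new reading comes with each control period).
- vision.read_camera(name): name is "scene" or "top" or "wrist"; returns a dict with "color" (384x512x3 uint8, blue, green, red), "vertical_fov" (degrees; the focal length in pixels is half the picture's height over the tangent of half this angle, whatever the lens; pixels are square), "cx", "cy" (the principal point, pixels), "k1" (the pictures are not rectified: a ray, as slopes to the right and down, at radius r is drawn at 1 + k1 r^2 times it, then the intrinsics apply), "extrinsics" (4x4, takes a point from camera to world coordinates). Camera axes: x right, y down, z forward; pixel columns grow to the right and rows downward; lengths in mm; the calibration is good to about 2 mm. A picture is of the moment at which its call begins. There is no depth.
- ticket.finish_job(): hands the job in; it is judged then, once.
Trained networks look in the newest picture that a camera, given by its name, has taken for a name from the list of things; names that differ only in an ending like _2 or _b are one class to them, and where a whole thing is asked for, a point or a joint stands for the part that bears it (a point fixed in the world has none). Each returns a list of dicts, best first, with "confidence" (0 to 1); they miss things now and then, are a little off and sometimes report something else, mostly with a low value. They report only what shows in the picture. A call takes as long as a camera call. They do not tell look-alikes from the thing itself.
- vision.silhouettes(query, camera): "region" (384x512 bool, what is visible of it) and "extent" ([left, top, width, height] in pixels, round what is visible of it).
The state is a dict: "t": time; "joints": joint angles; "qvel": joint speeds; "tau": joint torques, N m; "ee_pos": TCP position; "eef_rot": TCP orientation; "wrist_force": force on the tool from outside, world axes, zero at the start; "wrist_torque": the same for the moment, N m; "width": finger opening in mm; "grip_force": force on a finger pad.
Only numpy, scipy, OpenCV 4.12 (cv2) and the standard library are available. Lean on these libraries where they do the work, as an engineer would, in place of code of your own. Each camera call takes 0.05 s, during which the arm holds its last target. There are 200 camera calls.

## Working session

There is one attempt and no reset: what is moved stays moved. The work goes in short steps, Python scripts to look and compute and a tool call to move; the robot and the scene stay as the last step left them, time stands still between calls to the robot, and variables do not carry over. Pictures are saved under pics/ and viewed, at most 14 in all, crops included, and the job is handed in when it is done.

Besides the shell and the picture viewer there is one more tool, called after "Request:" as name(argument=value, ...), one argument or row to a line, values as JSON. drive_tool: Moves the arm, as the interface text tells. Shift numbers are shares of 0.25 m and turn numbers shares of pi/2 rad, none past 1 either way. Its arguments: {"type":"object","properties":{"series":{"type":"array","items":{"type":"object","properties":{"tx":{"type":"number"},"ty":{"type":"number"},"tz":{"type":"number"},"rx":{"type":"number"},"ry":{"type":"number"},"rz":{"type":"number"},"gripper":{"type":"number"}}}},"force":{"type":"number"}},"required":["series"]}

```bash
mkdir -p pics; ls
python3 - <<'E'
from rig import arm,vision
import cv2
s=arm.read_state();print(s)
for n in("top","scene"):
    c=vision.read_camera(n);cv2.imwrite(f"pics/{n}0.png",cv2.resize(c["color"],(800,600)))
    print(n,c["vertical_fov"],c["cx"],c["cy"],c["k1"],c["extrinsics"])
    for q in("tag1","bed","knob_grip","bowl","mug","reamer"):
        print(q,[(d["extent"],round(d["confidence"],2),int(d["region"].sum())) for d in vision.silhouettes(q,n)])
E
```

```text
pics
{'t': 0.0, 'joints': array([ 1.17730786e+00,  3.08978962e-01,  1.63519704e+00, -6.48612316e-06,
        1.19972343e+00, -6.96806343e-02]), 'qvel': array([-0.00246772, -0.00165902, -0.00107685, -0.00028639, -0.00030007,
        0.00019141]), 'tau': array([-3.45958715e-04, -4.15262425e+01, -2.76654983e+01, -3.67923312e-04,
        1.06248551e-02, -1.33931292e-05]), 'ee_pos': array([198.58017208, 591.79677647, 255.05824798]), 'eef_rot': array([[-9.48031406e-01,  3.18175550e-01, -8.78864761e-04],
       [ 3.18176726e-01,  9.48029020e-01, -2.13280439e-03],
       [ 1.54583088e-04, -2.30159986e-03, -9.99997339e-01]]), 'wrist_force': array([-0.05427769, -0.16169874,  0.00972541]), 'wrist_torque': array([ 0.01948282,  0.0033236 , -0.02663408]), 'grip_force': 0.0, 'width': 85.69769135577968}
top 45.757034697731896 254.23271622541196 185.70667345622607 -0.09131010592926211 [[ 2.03055303e-02 -9.90902581e-01  1.33040445e-01  4.34283170e+02]
 [-9.99338252e-01 -2.41324007e-02 -2.72155205e-02  7.85766322e+01]
 [ 3.01785148e-02 -1.32399780e-01 -9.90736875e-01  1.14392861e+03]
 [ 0.00000000e+00 
[... 772 characters left out ...]
1.32570205e-01 -2.95568856e+01]
 [-1.44715848e-02 -4.91524735e-01 -8.70743365e-01  8.68892955e+02]
 [ 0.00000000e+00  0.00000000e+00  0.00000000e+00  1.00000000e+00]]
tag1 [([301.1, 136.5, 14.3, 8.6], 0.66, 117), ([255.5, 161.1, 9.2, 13.2], 0.63, 126), ([267.1, 193.8, 14.9, 11.7], 0.6, 111), ([330.5, 121.9, 16.3, 9.5], 0.49, 112), ([339.0, 148.3, 10.6, 8.0], 0.48, 101)]
bed [([102.1, 183.7, 102.0, 43.9], 0.9, 3480), ([251.2, 161.3, 14.7, 13.5], 0.72, 116)]
knob_grip [([101.3, 187.1, 104.4, 42.5], 0.95, 3489)]
bowl [([342.0, 187.0, 45.5, 39.7], 0.7, 1661)]
mug [([281.0, 226.8, 49.1, 40.2], 0.73, 1245), ([102.3, 187.7, 101.8, 43.4], 0.23, 3519)]
reamer [([152.2, 260.2, 17.8, 71.9], 0.84, 513)]
```

View pics/top0.png

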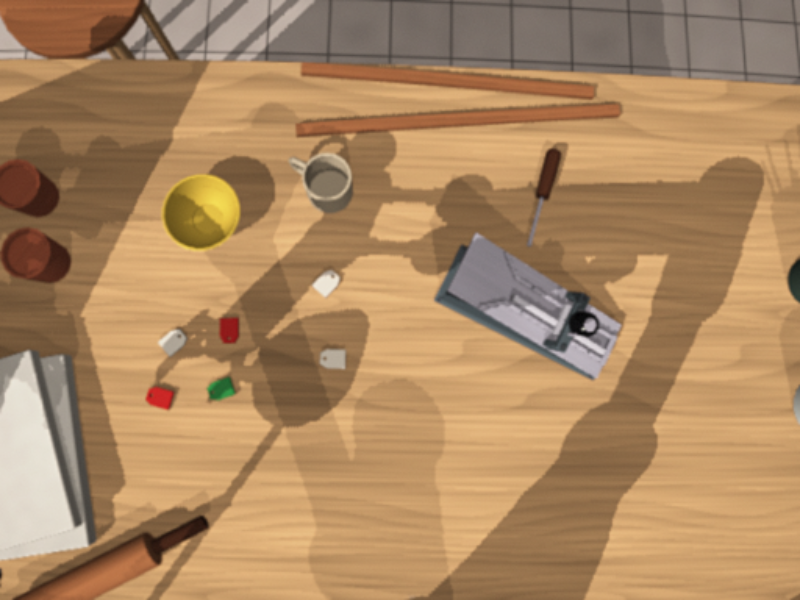

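View pics/scene0.png

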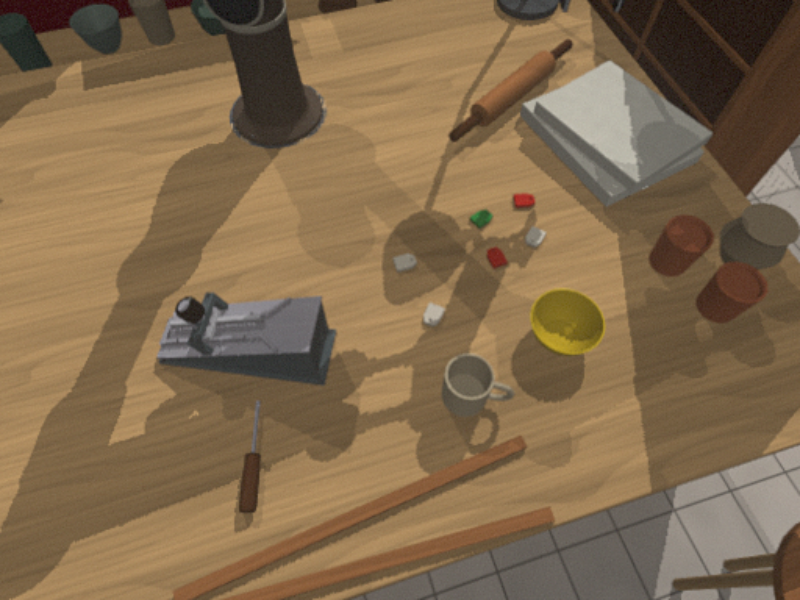

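```bash
cat > h.py <<'E'
import numpy as np,cv2
from scipy.spatial.transform import Rotation as R
from rig import arm,vision
def K(c):
    f=192/np.tan(np.radians(c["vertical_fov"]/2));return np.array([[f,0,c["cx"]],[0,f,c["cy"]],[0,0,1]]),np.array([c["k1"],0,0,0.])
def unproj(c,uv,z):
    k,d=K(c);p=cv2.undistortPoints(np.array(uv,float).reshape(-1,1,2),k,d).reshape(-1,2)
    T=c["extrinsics"];r=np.c_[p,np.ones(len(p))]@T[:3,:3].T;o=T[:3,3]
    return o+r*((np.asarray(z)-o[2])/r[:,2])[:,None]
def proj(c,P):
    k,d=K(c);T=np.linalg.inv(c["extrinsics"])
    return cv2.projectPoints(np.array(P,float).reshape(-1,1,3),cv2.Rodrigues(T[:3,:3])[0],T[:3,3],k,d)[0].reshape(-1,2)
A=np.radians(22)
def bedpose(x,y,yaw):
    return R.from_euler('ZY',[yaw,-A]).as_matrix(),np.array([x,y,22.])
def down(yaw): # tool pointing down, tool x at world yaw
    return R.from_euler('Z',yaw).as_matrix()@np.diag([1.,-1,-1])
def go(pos,rot=None):
    s=arm.read_state();R0=s["eef_rot"];rot=R0 if rot is None else rot
    t=R0.T@(np.array(pos)-s["ee_pos"])/250;r=R.from_matrix(R0.T@rot).as_rotvec()/(np.pi/2)
    print("t",t.round(4),"r",r.round(4),"rows",max(np.linalg.norm(t)*4,np.linalg.norm(r)*90/10.7).round(1))
def snap(n,f=None,box=None,scale=1.5625):
    c=vision.read_camera(n)
    if f:
        im=c["color"]
        if box:im=im[box[1]:box[3],box[0]:box[2]]
        cv2.imwrite(f"pics/{f}.png",cv2.resize(im,None,fx=scale,fy=scale,interpolation=cv2.INTER_CUBIC))
    return c
E
python3 - <<'E'
from h import *
c=vision.read_camera("top")
S=1.5625
print("knob",unproj(c,[[584/S,323/S]],133.6),"apron corners",unproj(c,[[479/S,235/S],[441/S,290/S]],130.6))
for n in("top","scene"):
    c=vision.read_camera(n)
    for d in vision.silhouettes("tag1",n):
        m=d["region"]
        if m.sum()>400: continue
        ys,xs=np.nonzero(m);print(n,(xs.mean()*S,ys.mean()*S),unproj(c,[[xs.mean(),ys.mean()]],6).round(0)[0],c["color"][m].mean(0).round())
E
```

```text
knob [[ 528.62717251 -220.35850069  133.6       ]] apron corners [[654.59462033 -67.12205623 130.6       ]
 [572.13673576 -12.36485144 130.6       ]]
top (np.float64(172.82608695652172), np.float64(341.53834541062804)) [495. 405.   6.] [148. 164. 176.]
top (np.float64(158.46278901734104), np.float64(396.45953757225436)) [408. 423.   6.] [ 39.  43. 196.]
top (np.float64(228.24754901960787), np.float64(329.3734681372549)) [517. 317.   6.] [ 31.  37. 139.]
top (np.float64(220.2899639423077), np.float64(389.55078125)) [421. 325.   6.] [ 59. 115.  62.]
top (np.float64(332.55494505494505), np.float64(358.41346153846155)) [475. 148.   6.] [149. 165. 178.]
scene (np.float64(431.3886088709677), np.float64(312.6764112903226)) [595. 162.   6.] [151. 167. 178.]
scene (np.float64(496.3350183823529), np.float64(256.30744485294116)) [518. 319.   6.] [ 36.  48. 115.]
scene (np.float64(481.781914893617), np.float64(217.436835106383)) [424. 327.   6.] [52. 97. 56.]
scene (np.float64(534.9247685185185), np.float64(235.85069444444446)) [496. 407.   6.] [122. 135. 141.]
scene (np.float64(523.170405982906), np.float64(199.13194444444443)) [406. 423.   6.] [ 45.  57. 153.]
```

Run:
```python
from h import *
go([525,240,370],down(0)); go([525,240,370],down(np.pi/2)); go([525,240,370],down(np.pi))
c=vision.read_camera("wrist");s=arm.read_state();E=c["extrinsics"]
print(s["eef_rot"].T@(E[:3,3]-s["ee_pos"]), s["eef_rot"].T@E[:3,:3],c["vertical_fov"])
```

```text
t [-1.6854 -0.9218 -0.4548] r [ 0.     -0.      1.7939] rows 15.1
t [-1.6854 -0.9218 -0.4548] r [ 0.     -0.      0.7939] rows 7.9
t [-1.6854 -0.9218 -0.4548] r [ 0.      0.     -0.2061] rows 7.9
[ 8.16914252e+01  8.49585778e-02 -1.17446487e+02] [[ 4.13022571e-04 -9.49360766e-01 -3.14187786e-01]
 [ 9.99999817e-01  5.31329164e-04 -2.90910629e-04]
 [ 4.43116272e-04 -3.14187608e-01  9.49360812e-01]] 68.80824576048381
```

Request:
drive_tool(
  series=[
    {"tz": -0.2},
    {"tx": -0.9, "ty": -0.46, "tz": -0.45},
    {"tx": -0.9, "ty": -0.46, "tz": -0.45},
    {"tx": -0.9, "ty": -0.46, "tz": -0.45},
    {"tx": -0.9, "ty": -0.46, "tz": -0.45},
    {"tx": -0.9, "ty": -0.46, "tz": -0.45},
    {"tx": -0.9, "ty": -0.46, "tz": -0.45},
  ],
)

```text
$.series[0]: bad value
```

Request:
drive_tool(
  series=[
    {"tx": -0.78, "ty": -0.46},
    {"tx": -0.78, "ty": -0.46},
    {"tx": -0.78, "ty": -0.46},
    {"tx": -0.78, "ty": -0.46},
    {"tx": -0.78, "ty": -0.46},
    {"tx": -0.78, "ty": -0.46},
  ],
)

```text
$.series[0]: bad value
```

Run:
```python
from h import *
s=arm.read_state();print(s["ee_pos"],s["joints"])
c=snap("wrist","w1")
for d in vision.silhouettes("tag1","wrist"):
    m=d["region"];ys,xs=np.nonzero(m);print((xs.mean()*1.5625,ys.mean()*1.5625),m.sum(),unproj(c,[[xs.mean(),ys.mean()]],9).round(0)[0],c["color"][m].mean(0).round())
go([570,-140,390],down(np.radians(60)))
go([570,-140,390],down(np.radians(150)))
```

```text
[198.89308304 592.54488406 256.31204266] [ 1.17729722e+00  3.08071362e-01  1.63375357e+00  9.92287808e-06
  1.19969079e+00 -6.97290933e-02]
(np.float64(313.73279816513764), np.float64(491.0335435779817)) 436 [402. 426.   9.] [ 33.  41. 141.]
(np.float64(137.3337765957447), np.float64(592.5531914893617)) 47 [476. 171.   9.] [62. 72. 78.]
t [-2.3396 -2.3054 -0.5349] r [-0.      0.      1.1272] rows 13.3
t [-2.3396 -2.3054 -0.5349] r [-0.      0.      0.1272] rows 13.3
```

View pics/w1.png

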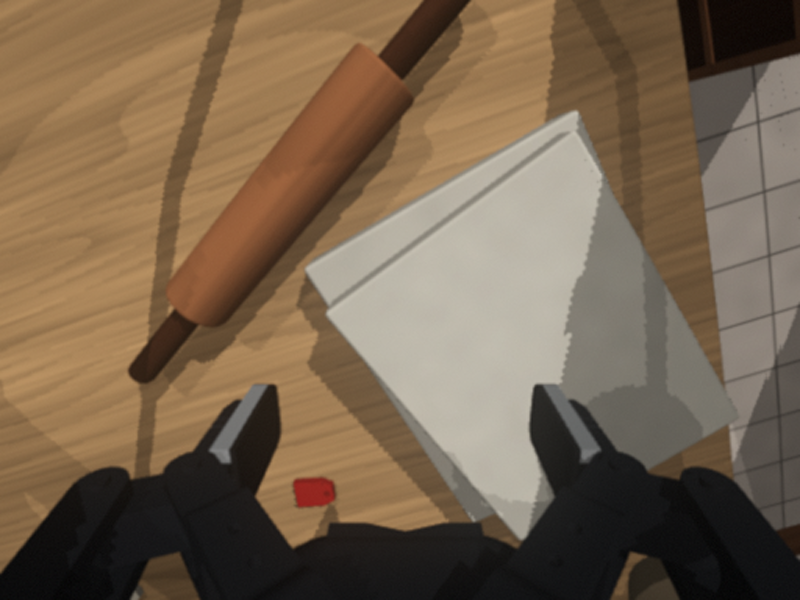

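Request:
drive_tool(
  series=[
    {"tx": -0.2, "ty": -0.2, "tz": -0.3, "rx": 0, "ry": 0, "rz": 0, "gripper": 1},
    {"tx": -0.8, "ty": -0.8, "tz": -0.54, "rx": 0, "ry": 0, "rz": 0.1, "gripper": 1},
    {"tx": -0.8, "ty": -0.8, "tz": -0.54, "rx": 0, "ry": 0, "rz": 0.13, "gripper": 1},
    {"tx": -0.8, "ty": -0.8, "tz": -0.54, "rx": 0, "ry": 0, "rz": 0.13, "gripper": 1},
    {"tx": -0.8, "ty": -0.8, "tz": -0.54, "rx": 0, "ry": 0, "rz": 0.13, "gripper": 1},
    {"tx": -0.8, "ty": -0.8, "tz": -0.54, "rx": 0, "ry": 0, "rz": 0.13, "gripper": 1},
    {"tx": -0.8, "ty": -0.8, "tz": -0.54, "rx": 0, "ry": 0, "rz": 0.13, "gripper": 1},
  ],
)

```text
t: 1.98
ee_pos: [324.9, 339.3, 391.4]
eef_rot: [[-0.863, 0.505, 0.0], [0.505, 0.863, 0.001], [0.001, 0.001, -1.0]]
wrist_force: [0.8, 1.2, -0.8]
width: 85.4
grip_force: 0.0
```

Run:
```python
from h import *
s=arm.read_state();print(s["ee_pos"],s["joints"])
go([570,-140,390],down(np.radians(150)))
```

```text
[324.92365288 339.29254521 391.44510492] [ 7.13781117e-01 -1.01190530e-01  1.81272136e+00  8.36476750e-04
  1.42920487e+00 -3.27754182e-01]
t [-1.8143 -1.1597  0.0036] r [ 0.0007 -0.0003 -0.0037] rows 8.6
```

Request:
drive_tool(
  series=[
    {"tx": -0.9, "ty": -0.58, "tz": 0, "rx": 0, "ry": 0, "rz": 0, "gripper": 1},
    {"tx": -0.9, "ty": -0.58, "tz": 0, "rx": 0, "ry": 0, "rz": 0, "gripper": 1},
    {"tx": -0.9, "ty": -0.58, "tz": 0, "rx": 0, "ry": 0, "rz": 0, "gripper": 1},
    {"tx": -0.9, "ty": -0.58, "tz": 0, "rx": 0, "ry": 0, "rz": 0, "gripper": 1},
    {"tx": -0.9, "ty": -0.58, "tz": 0, "rx": 0, "ry": 0, "rz": 0, "gripper": 1},
  ],
)

```text
t: 2.6
ee_pos: [446.9, 99.5, 390.0]
eef_rot: [[-0.863, 0.505, -0.002], [0.505, 0.863, -0.0], [0.002, -0.001, -1.0]]
wrist_force: [-0.3, 1.3, -0.6]
width: 85.4
grip_force: 0.0
```

Request:
drive_tool(
  series=[
    {"tx": -0.91, "ty": -0.58, "tz": 0, "rx": 0, "ry": 0, "rz": 0, "gripper": 1},
    {"tx": -0.91, "ty": -0.58, "tz": 0, "rx": 0, "ry": 0, "rz": 0, "gripper": 1},
    {"tx": -0.91, "ty": -0.58, "tz": 0, "rx": 0, "ry": 0, "rz": 0, "gripper": 1},
    {"tx": -0.91, "ty": -0.58, "tz": 0, "rx": 0, "ry": 0, "rz": 0, "gripper": 1},
    {"tx": -0.91, "ty": -0.58, "tz": 0, "rx": 0, "ry": 0, "rz": 0, "gripper": 1},
    {"tx": -0.91, "ty": -0.58, "tz": 0, "rx": 0, "ry": 0, "rz": 0, "gripper": 1},
  ],
)

```text
t: 3.35
ee_pos: [570.0, -138.2, 389.8]
eef_rot: [[-0.864, 0.504, -0.003], [0.504, 0.864, 0.002], [0.003, 0.0, -1.0]]
wrist_force: [-0.2, 0.6, 0.2]
width: 85.2
grip_force: 0.0
```

Run:
```python
from h import *
s=arm.read_state();print(s["ee_pos"],s["joints"])
c=snap("wrist","w2")
```

```text
[ 570.04794773 -138.17651928  389.75890786] [-3.12609266e-01  1.44670269e-01  1.56515406e+00  1.15420112e-03
  1.43481918e+00 -1.35582286e+00]
```

View pics/w2.png

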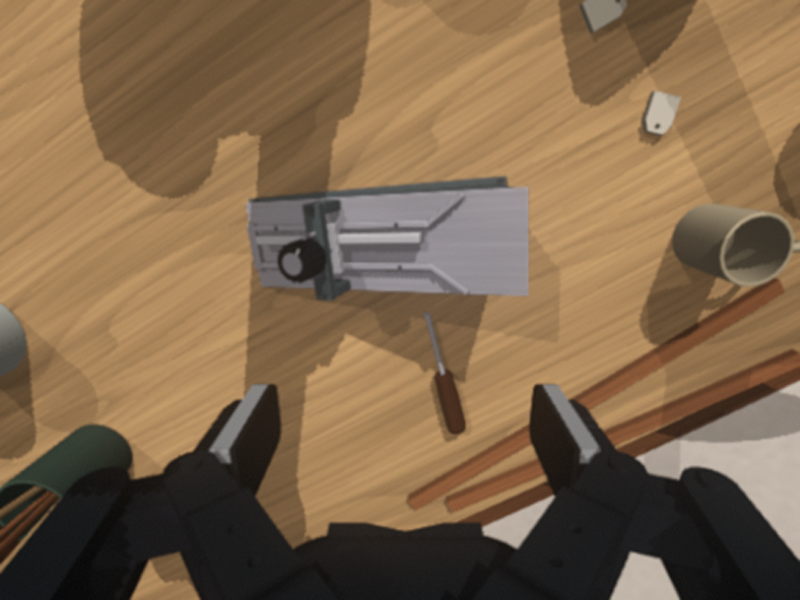

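Run:
```python
from h import *
from scipy.optimize import least_squares
c=vision.read_camera("wrist");S=1.5625
P=np.array([[290,48,0],[290,-48,0],[234,42,7],[234,-42,7],[200,17.5,7],[200,-17.5,7],[100,0,80]],float)
U=np.array([[528,188],[528,296],[465,195],[467,292],[429,224],[433,266],[294,261]])/S
def res(p):
    M,o=bedpose(*p);return (proj(c,P@M.T+o)-U).ravel()
r=least_squares(res,[500,-260,1.05],loss="soft_l1",x_scale=[10,10,.1]);print(r.x,np.degrees(r.x[2]));print(res(r.x).reshape(-1,2).round(1))
im=c["color"].copy();im=cv2.resize(im,(800,600))
M,o=bedpose(*r.x)
G=[[x,s*17.5,7] for x in(0,200) for s in(-1,1)]+[[x,s*48,0] for x in(0,234,290) for s in(-1,1)]+[[100+17*np.cos(a),17*np.sin(a),80] for a in np.linspace(0,6.2,12)]+[[91,47,41],[109,47,41],[91,-47,41],[109,-47,41],[196,4.5,11],[196,13.5,11],[258,0,0]]
for q in proj(c,np.array(G)@M.T+o)*S: cv2.circle(im,tuple(q.round().astype(int)),2,(0,0,255),-1)
cv2.imwrite("pics/fit.png",cv2.resize(im[160:330,220:560],None,fx=2.3,fy=2.3))
```

```text
[ 497.43993743 -278.87636506    1.11477992] 63.87218462056499
[[ 1.8 -0.3]
 [ 0.7  0.3]
 [-0.7  1.8]
 [-0.3 -1.6]
 [-0.2  1.3]
 [-1.5 -1.8]
 [ 0.3  0. ]]
```

View pics/fit.png

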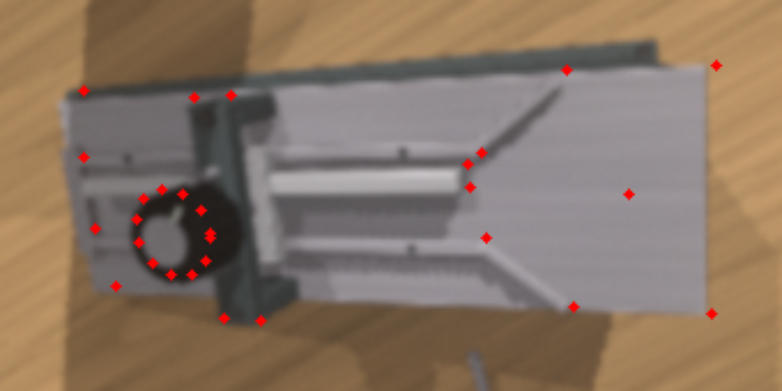

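Run:
```python
from h import *
from scipy.optimize import least_squares
c=vision.read_camera("wrist");S=1.5625
P=np.array([[290,48,0],[290,-48,0],[196,13.5,16.5],[196,4.5,16.5],[200,-17.5,7],[109,-47,41],[100,0,80]],float)
V=np.array([[707,67],[706,312],[462,171],[460,192],[484,240],[252,322],[170,234]])
U=(V/2.3+[220,160])/S
def res(p):
    M,o=bedpose(*p);return (proj(c,P@M.T+o)-U).ravel()
r=least_squares(res,[500,-260,1.05],loss="soft_l1",x_scale=[10,10,.1]);print(r.x,np.degrees(r.x[2]));print(res(r.x).reshape(-1,2).round(1))
M,o=bedpose(*r.x);k=M@[100,0,69]+o;print(k,M@[258,0,0]+o)
# tool z=-bed z ; tool x options
for sgn in (1,-1):
  for ax in (0,1):
    x=M[:,ax]*sgn;z=-M[:,2];T=np.c_[x,np.cross(z,x),z];print(sgn,ax);go(k-T[:,2]*(6+90),T)
```

```text
[ 497.99127707 -280.67822348    1.11707225] 64.00352552311352
[[ 0.9 -0.2]
 [ 0.2  1.1]
 [-0.8 -0.6]
 [ 0.2 -0.2]
 [-0.9 -0.1]
 [ 1.2 -0.1]
 [-0.6  0.4]]
[ 527.30168992 -220.57358514  123.43634531] [602.84231487 -65.66816068 118.6485011 ]
1 0
t [-0.0341 -0.5178  0.7138] r [-0.1834  0.1956  0.9414] rows 8.2
1 1
t [-0.0341 -0.5178  0.7138] r [-0.2439  0.0079 -0.0454] rows 3.5
-1 0
t [-0.0341 -0.5178  0.7138] r [-0.1995 -0.187  -1.0318] rows 9.0
-1 1
t [-0.0341 -0.5178  0.7138] r [0.012  0.3723 1.9191] rows 16.4
```

Request:
drive_tool(
  series=[
    {"tx": -0.034, "ty": -0.518, "tz": 0.2, "rx": -0.183, "ry": 0.196, "rz": 0.941, "gripper": 1},
    {"tx": -0.034, "ty": -0.518, "tz": 0.4, "rx": -0.183, "ry": 0.196, "rz": 0.941, "gripper": 1},
    {"tx": -0.034, "ty": -0.518, "tz": 0.714, "rx": -0.183, "ry": 0.196, "rz": 0.941, "gripper": 1},
    {"tx": -0.034, "ty": -0.518, "tz": 0.714, "rx": -0.183, "ry": 0.196, "rz": 0.941, "gripper": 1},
    {"tx": -0.034, "ty": -0.518, "tz": 0.714, "rx": -0.183, "ry": 0.196, "rz": 0.941, "gripper": 1},
    {"tx": -0.034, "ty": -0.518, "tz": 0.714, "rx": -0.183, "ry": 0.196, "rz": 0.941, "gripper": 1},
    {"tx": -0.034, "ty": -0.518, "tz": 0.714, "rx": -0.183, "ry": 0.196, "rz": 0.941, "gripper": 1},
    {"tx": -0.034, "ty": -0.518, "tz": 0.714, "rx": -0.183, "ry": 0.196, "rz": 0.941, "gripper": 1},
    {"tx": -0.034, "ty": -0.518, "tz": 0.714, "rx": -0.183, "ry": 0.196, "rz": 0.941, "gripper": 1},
    {"tx": -0.034, "ty": -0.518, "tz": 0.714, "rx": -0.183, "ry": 0.196, "rz": 0.941, "gripper": 1},
  ],
)

```text
t: 4.75
ee_pos: [511.9, -254.4, 213.3]
eef_rot: [[0.405, 0.899, 0.165], [0.835, -0.437, 0.335], [0.374, 0.002, -0.928]]
wrist_force: [-0.5, -0.3, 0.3]
width: 85.3
grip_force: 0.0
```

```bash
cat >> h.py <<'E'
BED=(498.,-280.7,1.117)
M,o=bedpose(*BED)
def bt(ax,sgn): # tool square to bed, tool x along sgn*bed axis ax
    x=M[:,ax]*sgn;z=-M[:,2];return np.c_[x,np.cross(z,x),z]
def b2w(p): return M@np.array(p,float)+o
E
python3 - <<'E'
from h import *
s=arm.read_state();print(s["ee_pos"],s["joints"],"in bed",M.T@(s["ee_pos"]-o))
go(b2w([100,0,165]),bt(1,-1))
c=snap("wrist","w3")
im=cv2.resize(c["color"],(800,600))
G=[[x,s*17.5,7] for x in(0,200) for s in(-1,1)]+[[100+17*np.cos(a),17*np.sin(a),80] for a in np.linspace(0,6.2,12)]+[[x,s*48,0] for x in(234,290) for s in(-1,1)]+[[91,47,41],[109,47,41],[91,-47,41],[109,-47,41],[196,4.5,16],[196,13.5,16]]
for q in proj(c,np.array(G)@M.T+o)*1.5625: cv2.circle(im,tuple(q.round().astype(int)),2,(0,0,255),-1)
cv2.imwrite("pics/w3.png",im)
E
```

```text
[ 511.92915933 -254.40024566  213.29432959] [-0.72457937  0.2958815   1.78938579  0.3983944   1.1913259  -0.44719296] in bed [ 99.23847286  -0.99007311 166.22263489]
t [ 0.0031 -0.004   0.0049] r [ 1.1000e-03 -1.0000e-04  1.0014e+00] rows 8.4
```

View pics/w3.png

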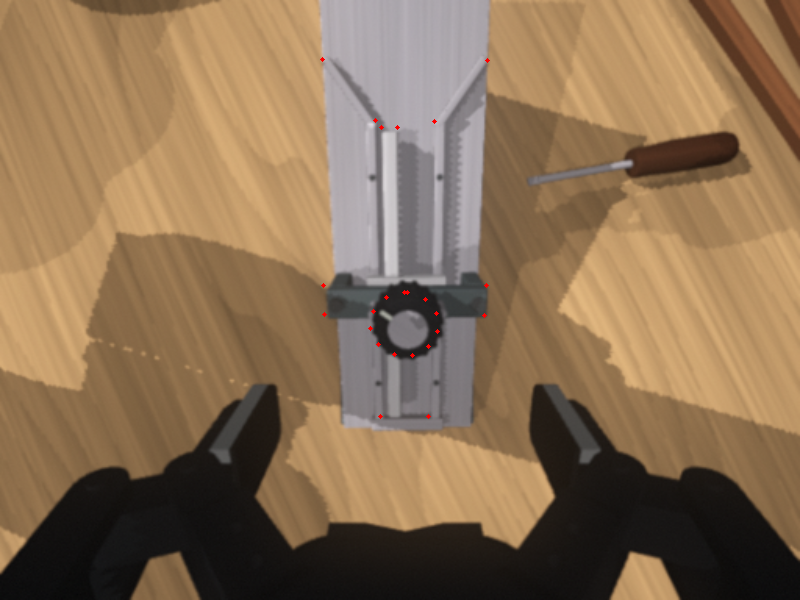

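Request:
drive_tool(
  series=[
    {"tx": 0.003, "ty": 0.001, "tz": 0.005, "rx": 0, "ry": 0, "rz": 1, "gripper": 1},
    {"tx": 0.003, "ty": 0.001, "tz": 0.005, "rx": 0, "ry": 0, "rz": 1, "gripper": 1},
    {"tx": 0.003, "ty": 0.001, "tz": 0.005, "rx": 0, "ry": 0, "rz": 1, "gripper": 1},
    {"tx": 0.003, "ty": 0.001, "tz": 0.005, "rx": 0, "ry": 0, "rz": 1, "gripper": 1},
    {"tx": 0.003, "ty": 0.001, "tz": 0.005, "rx": 0, "ry": 0, "rz": 1, "gripper": 1},
    {"tx": 0.003, "ty": 0.001, "tz": 0.005, "rx": 0, "ry": 0, "rz": 1, "gripper": 1},
    {"tx": 0.003, "ty": 0.001, "tz": 0.005, "rx": 0, "ry": 0, "rz": 1, "gripper": 1},
    {"tx": 0.003, "ty": 0.001, "tz": 0.005, "rx": 0, "ry": 0, "rz": 1, "gripper": 1},
    {"tx": 0.003, "ty": 0.001, "tz": 0.005, "rx": 0, "ry": 0, "rz": 1, "gripper": 1},
    {"tx": 0.003, "ty": 0.001, "tz": 0.005, "rx": 0, "ry": 0, "rz": 1, "gripper": 1},
  ],
)

```text
t: 6.05
ee_pos: [512.9, -254.0, 212.1]
eef_rot: [[0.899, -0.405, 0.165], [-0.437, -0.834, 0.335], [0.002, -0.374, -0.928]]
wrist_force: [0.2, -0.1, -1.1]
width: 85.5
grip_force: 0.0
```

Request:
drive_tool(
  series=[
    {"tx": 0, "ty": 0, "tz": 0, "rx": 0, "ry": 0, "rz": 0.9, "gripper": 1},
    {"tx": 0, "ty": 0, "tz": 0, "rx": 0, "ry": 0, "rz": 0.9, "gripper": 1},
    {"tx": 0, "ty": 0, "tz": 0, "rx": 0, "ry": 0, "rz": 0.9, "gripper": 1},
    {"tx": 0, "ty": 0, "tz": 0, "rx": 0, "ry": 0, "rz": 0.9, "gripper": 1},
    {"tx": 0, "ty": 0, "tz": 0, "rx": 0, "ry": 0, "rz": 0.9, "gripper": 1},
    {"tx": 0, "ty": 0, "tz": 0, "rx": 0, "ry": 0, "rz": 0.9, "gripper": 1},
    {"tx": 0, "ty": 0, "tz": 0, "rx": 0, "ry": 0, "rz": 0.9, "gripper": 1},
    {"tx": 0, "ty": 0, "tz": 0, "rx": 0, "ry": 0, "rz": 0.9, "gripper": 1},
    {"tx": 0, "ty": 0, "tz": 0, "rx": 0, "ry": 0, "rz": 0.9, "gripper": 1},
  ],
)

```text
t: 7.18
ee_pos: [512.7, -254.2, 212.0]
eef_rot: [[-0.259, -0.952, 0.165], [-0.893, 0.301, 0.335], [-0.369, -0.06, -0.928]]
wrist_force: [1.4, -0.3, 0.2]
width: 85.5
grip_force: 0.0
```

```bash
sed -i 's/^M,o=bedpose(\*BED)/M,o=bedpose(*BED);o=o+M@[0,-1.2,0]/' h.py
python3 - <<'E'
from h import *
s=arm.read_state();print(s["ee_pos"],s["joints"],"in bed",M.T@(s["ee_pos"]-o), s["eef_rot"].T@M[:,2])
go(b2w([100,0,75]))
E
```

```text
[ 512.65840269 -254.22620654  212.0242479 ] [-0.7236147   0.2982604   1.78917544  0.39910794  1.1890086   2.53716099] in bed [ 99.20413412  -0.36921387 164.86668142] [ 0.00105542 -0.00111526 -0.99999882]
t [-0.0038  0.0014  0.3595] r [0. 0. 0.] rows 1.4
```

Descend, then close in on the knob.

Request:
drive_tool(
  force=60,
  series=[
    {"tx": -0.004, "ty": 0.001, "tz": 0.18, "rx": 0, "ry": 0, "rz": 0, "gripper": 1},
    {"tx": -0.004, "ty": 0.001, "tz": 0.3, "rx": 0, "ry": 0, "rz": 0, "gripper": 1},
    {"tx": -0.004, "ty": 0.001, "tz": 0.36, "rx": 0, "ry": 0, "rz": 0, "gripper": 1},
    {"tx": -0.004, "ty": 0.001, "tz": 0.36, "rx": 0, "ry": 0, "rz": 0, "gripper": 1},
    {"tx": -0.004, "ty": 0.001, "tz": 0.36, "rx": 0, "ry": 0, "rz": 0, "gripper": 0},
    {"tx": -0.004, "ty": 0.001, "tz": 0.36, "rx": 0, "ry": 0, "rz": 0, "gripper": 0},
    {"tx": -0.004, "ty": 0.001, "tz": 0.36, "rx": 0, "ry": 0, "rz": 0, "gripper": 0},
    {"tx": -0.004, "ty": 0.001, "tz": 0.36, "rx": 0, "ry": 0, "rz": 0, "gripper": 0},
    {"tx": -0.004, "ty": 0.001, "tz": 0.36, "rx": 0, "ry": 0, "rz": 0, "gripper": 0},
    {"tx": -0.004, "ty": 0.001, "tz": 0.36, "rx": 0, "ry": 0, "rz": 0, "gripper": 0},
  ],
)

```text
t: 8.43
ee_pos: [528.0, -224.1, 130.0]
eef_rot: [[-0.262, -0.951, 0.167], [-0.892, 0.304, 0.334], [-0.369, -0.061, -0.928]]
wrist_force: [-1.3, -1.6, 5.7]
width: 32.5
grip_force: 59.3
```

Request:
drive_tool(
  series=[
    {"tx": 0, "ty": 0, "tz": 0, "rx": 0, "ry": 0, "rz": -0.12, "gripper": 0},
    {"tx": 0, "ty": 0, "tz": 0, "rx": 0, "ry": 0, "rz": -0.24, "gripper": 0},
    {"tx": 0, "ty": 0, "tz": 0, "rx": 0, "ry": 0, "rz": -0.36, "gripper": 0},
    {"tx": 0, "ty": 0, "tz": 0, "rx": 0, "ry": 0, "rz": -0.48, "gripper": 0},
    {"tx": 0, "ty": 0, "tz": 0, "rx": 0, "ry": 0, "rz": -0.6, "gripper": 0},
    {"tx": 0, "ty": 0, "tz": 0, "rx": 0, "ry": 0, "rz": -0.72, "gripper": 0},
    {"tx": 0, "ty": 0, "tz": 0, "rx": 0, "ry": 0, "rz": -0.84, "gripper": 0},
    {"tx": 0, "ty": 0, "tz": 0, "rx": 0, "ry": 0, "rz": -0.96, "gripper": 0},
    {"tx": 0, "ty": 0, "tz": 0, "rx": 0, "ry": 0, "rz": -1, "gripper": 0},
  ],
)

```text
t: 9.55
ee_pos: [526.2, -224.9, 129.4]
eef_rot: [[0.952, -0.259, 0.163], [-0.3, -0.894, 0.333], [0.06, -0.366, -0.929]]
wrist_force: [-6.5, -4.8, 7.4]
width: 32.4
grip_force: 59.6
```

Run:
```python
from h import *
s=arm.read_state();print(s["joints"],"in bed",M.T@(s["ee_pos"]-o), s["wrist_torque"],s["wrist_force"])
```

```text
[-0.66827757  0.39895308  1.84702528  0.43837836  1.02480686  0.94199844] in bed [98.1930101   0.31096901 76.14574764] [-0.40668172  0.88211467  0.16063789] [-6.46201712 -4.75611104  7.40328878]
```

Request:
drive_tool(
  series=[
    {"tx": 0, "ty": 0, "tz": 0, "rx": 0, "ry": 0, "rz": -0.12, "gripper": 0},
    {"tx": 0, "ty": 0, "tz": 0, "rx": 0, "ry": 0, "rz": -0.24, "gripper": 0},
    {"tx": 0, "ty": 0, "tz": 0, "rx": 0, "ry": 0, "rz": -0.36, "gripper": 0},
    {"tx": 0, "ty": 0, "tz": 0, "rx": 0, "ry": 0, "rz": -0.48, "gripper": 0},
    {"tx": 0, "ty": 0, "tz": 0, "rx": 0, "ry": 0, "rz": -0.6, "gripper": 0},
    {"tx": 0, "ty": 0, "tz": 0, "rx": 0, "ry": 0, "rz": -0.72, "gripper": 0},
    {"tx": 0, "ty": 0, "tz": 0, "rx": 0, "ry": 0, "rz": -0.84, "gripper": 0},
    {"tx": 0, "ty": 0, "tz": 0, "rx": 0, "ry": 0, "rz": -0.96, "gripper": 0},
    {"tx": 0, "ty": 0, "tz": 0, "rx": 0, "ry": 0, "rz": -1, "gripper": 0},
  ],
)

```text
t: 10.68
ee_pos: [527.1, -226.7, 128.9]
eef_rot: [[0.259, 0.951, 0.166], [0.895, -0.301, 0.329], [0.363, 0.063, -0.93]]
wrist_force: [-3.0, -8.8, 2.2]
width: 32.6
grip_force: 59.3
```

Request:
drive_tool(
  series=[
    {"tx": 0, "ty": 0, "tz": 0, "rx": 0, "ry": 0, "rz": -0.12, "gripper": 0},
    {"tx": 0, "ty": 0, "tz": 0, "rx": 0, "ry": 0, "rz": -0.24, "gripper": 0},
    {"tx": 0, "ty": 0, "tz": 0, "rx": 0, "ry": 0, "rz": -0.36, "gripper": 0},
    {"tx": 0, "ty": 0, "tz": 0, "rx": 0, "ry": 0, "rz": -0.48, "gripper": 0},
    {"tx": 0, "ty": 0, "tz": 0, "rx": 0, "ry": 0, "rz": -0.6, "gripper": 0},
    {"tx": 0, "ty": 0, "tz": 0, "rx": 0, "ry": 0, "rz": -0.72, "gripper": 0},
    {"tx": 0, "ty": 0, "tz": 0, "rx": 0, "ry": 0, "rz": -0.84, "gripper": 0},
    {"tx": 0, "ty": 0, "tz": 0, "rx": 0, "ry": 0, "rz": -0.96, "gripper": 0},
    {"tx": 0, "ty": 0, "tz": 0, "rx": 0, "ry": 0, "rz": -1, "gripper": 0},
  ],
)

```text
t: 11.8
ee_pos: [528.9, -225.9, 129.6]
eef_rot: [[-0.951, 0.26, 0.17], [0.303, 0.894, 0.33], [-0.066, 0.365, -0.929]]
wrist_force: [2.0, -4.2, 2.3]
width: 32.5
grip_force: 59.2
```

Run:
```python
from h import *
s=arm.read_state();print(s["joints"],"in bed",M.T@(s["ee_pos"]-o), s["wrist_torque"],s["wrist_force"])
```

```text
[-0.66740568  0.39988942  1.84499838  0.44187009  1.01920273 -2.19964389] in bed [98.55916834 -2.59509237 76.26175084] [-0.71803965  0.01501567 -0.17262253] [ 2.04556797 -4.15774344  2.31002682]
```

Request:
drive_tool(
  series=[
    {"tx": 0, "ty": 0, "tz": 0, "rx": 0, "ry": 0, "rz": -0.12, "gripper": 0},
    {"tx": 0, "ty": 0, "tz": 0, "rx": 0, "ry": 0, "rz": -0.24, "gripper": 0},
    {"tx": 0, "ty": 0, "tz": 0, "rx": 0, "ry": 0, "rz": -0.36, "gripper": 0},
    {"tx": 0, "ty": 0, "tz": 0, "rx": 0, "ry": 0, "rz": -0.4, "gripper": 0},
    {"tx": 0, "ty": 0, "tz": 0, "rx": 0, "ry": 0, "rz": -0.4, "gripper": 1},
    {"tx": 0, "ty": 0, "tz": 0, "rx": 0, "ry": 0, "rz": -0.4, "gripper": 1},
    {"tx": 0, "ty": 0, "tz": 0, "rx": 0, "ry": 0, "rz": -0.4, "gripper": 1},
    {"tx": 0, "ty": 0, "tz": 0, "rx": 0, "ry": 0, "rz": -0.4, "gripper": 1},
    {"tx": 0, "ty": 0, "tz": -0.2, "rx": 0, "ry": 0, "rz": -0.4, "gripper": 1},
    {"tx": 0, "ty": 0, "tz": -0.45, "rx": 0, "ry": 0, "rz": -0.4, "gripper": 1},
    {"tx": 0, "ty": 0, "tz": -0.7, "rx": 0, "ry": 0, "rz": -0.4, "gripper": 1},
    {"tx": 0, "ty": 0, "tz": -0.8, "rx": 0, "ry": 0, "rz": -0.4, "gripper": 1},
  ],
)

```text
t: 13.3
ee_pos: [495.2, -292.6, 319.0]
eef_rot: [[-0.922, -0.347, 0.17], [-0.278, 0.902, 0.33], [-0.268, 0.257, -0.928]]
wrist_force: [0.7, -0.1, -0.4]
width: 85.4
grip_force: 0.0
```

Run:
```python
from h import *
s=arm.read_state();print(s["ee_pos"],s["joints"])
# fresh tag positions
for n in("top","scene"):
    c=vision.read_camera(n)
    for d in vision.silhouettes("tag1",n):
        m=d["region"]
        if m.sum()>400: continue
        ys,xs=np.nonzero(m);bgr=c["color"][m].mean(0)
        if bgr.max()-bgr.min()<45: print(n,unproj(c,[[xs.mean(),ys.mean()]],6).round(0)[0])
print("over two tags")
for y in (0,90,180,270): print(y);go([575,150,300],down(np.radians(y)))
```

```text
[ 495.19052249 -292.61279624  319.01407142] [-0.79183313  0.20831427  1.67260625  0.36712134  1.39650503 -2.78199737]
top [475. 148.   6.]
top [496. 406.   6.]
top [598. 161.   6.]
scene [597. 161.   6.]
scene [496. 407.   6.]
over two tags
0
t [-0.7736  1.4576  0.6952] r [-0.2015  0.2817 -1.7602] rows 15.1
90
t [-0.7736  1.4576  0.6952] r [ 0.2808 -0.0466  1.1931] rows 10.3
180
t [-0.7736  1.4576  0.6952] r [0.1995 0.1426 0.2074] rows 7.2
270
t [-0.7736  1.4576  0.6952] r [ 0.0427  0.2568 -0.7798] rows 7.2
```

Request:
drive_tool(
  series=[
    {"tx": -0.4, "ty": 0.7, "tz": 0.1, "rx": 0.2, "ry": 0.143, "rz": 0.207, "gripper": 1},
    {"tx": -0.4, "ty": 0.75, "tz": 0.3, "rx": 0.2, "ry": 0.143, "rz": 0.207, "gripper": 1},
    {"tx": -0.4, "ty": 0.75, "tz": 0.3, "rx": 0.2, "ry": 0.143, "rz": 0.207, "gripper": 1},
    {"tx": -0.4, "ty": 0.75, "tz": 0.3, "rx": 0.2, "ry": 0.143, "rz": 0.207, "gripper": 1},
    {"tx": -0.4, "ty": 0.75, "tz": 0.3, "rx": 0.2, "ry": 0.143, "rz": 0.207, "gripper": 1},
  ],
)

```text
t: 14.12
ee_pos: [532.8, -63.1, 317.5]
eef_rot: [[-1.0, -0.009, -0.005], [-0.009, 1.0, 0.001], [0.005, 0.001, -1.0]]
wrist_force: [-0.3, -0.7, -0.4]
width: 85.6
grip_force: 0.0
```

Run:
```python
from h import *
s=arm.read_state();print(s["ee_pos"],s["joints"])
go([520,155,270],down(np.pi))
```

```text
[532.83730553 -63.07819755 317.53680265] [-1.98996739e-01  8.71401151e-02  1.77166057e+00  3.86253340e-06
  1.28812333e+00 -1.77846529e+00]
t [0.0428 0.8725 0.1913] r [ 0.0007 -0.0033  0.0055] rows 3.6
```

Request:
drive_tool(
  series=[
    {"tx": 0.043, "ty": 0.873, "tz": 0.19, "rx": 0, "ry": 0, "rz": 0, "gripper": 1},
    {"tx": 0.043, "ty": 0.873, "tz": 0.19, "rx": 0, "ry": 0, "rz": 0, "gripper": 1},
    {"tx": 0.043, "ty": 0.873, "tz": 0.19, "rx": 0, "ry": 0, "rz": 0, "gripper": 1},
    {"tx": 0.043, "ty": 0.873, "tz": 0.19, "rx": 0, "ry": 0, "rz": 0, "gripper": 1},
    {"tx": 0.043, "ty": 0.873, "tz": 0.19, "rx": 0, "ry": 0, "rz": 0, "gripper": 1},
  ],
)

```text
t: 14.75
ee_pos: [521.1, 150.8, 269.8]
eef_rot: [[-1.0, -0.005, -0.005], [-0.005, 1.0, -0.002], [0.005, -0.002, -1.0]]
wrist_force: [0.6, 0.2, 0.3]
width: 85.2
grip_force: 0.0
```

```bash
cat >> h.py <<'E'
def tags(c,cam,view=None):
    """off-white tags seen: centre and axis yaw from the top-face outline at z=9; the pierced (clipped) end from the narrower half"""
    im=cv2.resize(c["color"],(800,600));out=[]
    for d in vision.silhouettes("tag1",cam):
        m=d["region"];bgr=c["color"][m].mean(0)
        if m.sum()<60 or bgr.max()-bgr.min()>45 or bgr.max()<75: continue
        ct=max(cv2.findContours(m.astype(np.uint8),cv2.RETR_EXTERNAL,cv2.CHAIN_APPROX_NONE)[0],key=len).reshape(-1,2)
        w=unproj(c,ct,6.)[:,:2].astype(np.float32);(cx,cy),(a,b),ang=cv2.minAreaRect(w)
        yaw=np.radians(ang if a>b else ang+90);ys,xs=np.nonzero(m);q=unproj(c,np.c_[xs,ys],6.)[:,:2]-[cx,cy]
        R2=np.array([[np.cos(yaw),np.sin(yaw)],[-np.sin(yaw),np.cos(yaw)]]);l=q@R2.T
        wp=np.ptp(l[l[:,0]>14][:,1]) if (l[:,0]>14).any() else 0;wm=np.ptp(l[l[:,0]<-14][:,1]) if (l[:,0]<-14).any() else 0
        if wp>wm: yaw+=np.pi
        yaw=(yaw+np.pi)%(2*np.pi)-np.pi
        print("tag px800",(np.array([xs.mean(),ys.mean()])*1.5625).round(),"c",round(float(cx)),round(float(cy),0),"size",round(float(a)),round(float(b)),"yaw",round(float(np.degrees(yaw)),1),"end widths",round(wp),round(wm),"conf",round(d["confidence"],2))
        p=proj(c,[[cx,cy,9],[cx+25*np.cos(yaw),cy+25*np.sin(yaw),9]])*1.5625
        cv2.arrowedLine(im,tuple(p[0].astype(int)),tuple(p[1].astype(int)),(0,0,255),1);out.append((cx,cy,yaw))
    if view: cv2.imwrite(f"pics/{view}.png",im)
    return out
E
python3 - <<'E'
from h import *
s=arm.read_state();print(s["ee_pos"],s["joints"])
c=vision.read_camera("wrist");tags(c,"wrist","w4")
E
```

```text
[521.086092   150.80647914 269.75246467] [ 2.02154394e-01  1.39974799e-01  1.81137229e+00 -1.42759339e-03
  1.19608215e+00 -1.37264597e+00]
tag px800 [402. 200.] c 474 149.0 size 30 40 yaw 90.3 end widths 24 29 conf 0.97
tag px800 [695. 227.] c 495 405.0 size 35 43 yaw -48.7 end widths 34 28 conf 0.86
tag px800 [418. 332.] c 595 163.0 size 32 43 yaw -42.8 end widths 32 25 conf 0.83
```

View pics/w4.png

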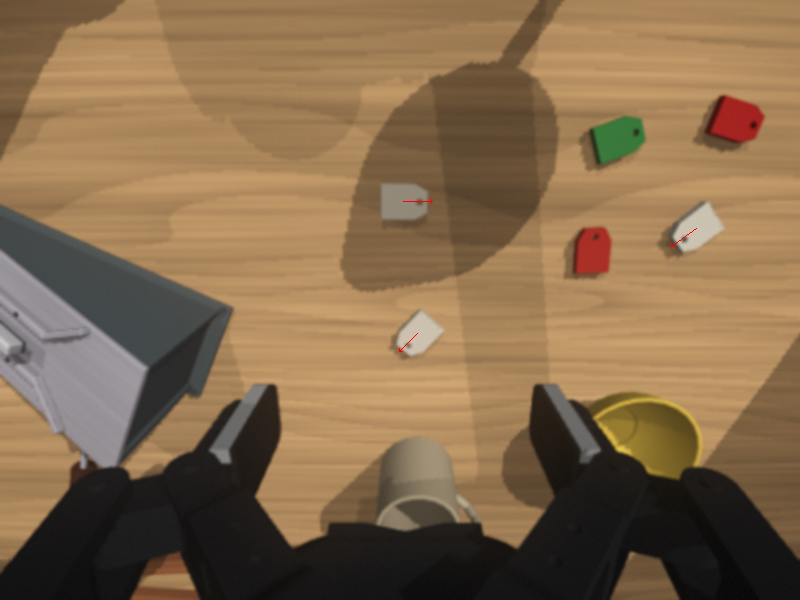

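Run:
```python
from h import *
c=vision.read_camera("wrist")
print(unproj(c,np.array([[417,437],[383,455],[452,455]])/1.5625,0).round(0))
for n in("scene",'top'):
    c=vision.read_camera(n);d=vision.silhouettes("mug",n)[0]["extent"];print(n,unproj(c,[[d[0]+d[2]/2,d[1]+d[3]/2]],42).round())
go([474,149,26.5],down(np.radians(90.3)))
```

```text
[[718. 162.   0.]
 [740. 126.   0.]
 [740. 199.   0.]]
scene [[759. 181.  42.]]
top [[749. 170.  42.]]
t [0.1983 0.0044 0.9862] r [-5.000e-04  1.100e-03  9.959e-01] rows 8.4
```

Request:
drive_tool(
  force=30,
  series=[
    {"tx": 0.198, "ty": 0.004, "tz": 0.3, "rx": 0, "ry": 0, "rz": 0.996, "gripper": 1},
    {"tx": 0.198, "ty": 0.004, "tz": 0.7, "rx": 0, "ry": 0, "rz": 0.996, "gripper": 1},
    {"tx": 0.198, "ty": 0.004, "tz": 0.7, "rx": 0, "ry": 0, "rz": 0.996, "gripper": 1},
    {"tx": 0.198, "ty": 0.004, "tz": 0.7, "rx": 0, "ry": 0, "rz": 0.996, "gripper": 1},
    {"tx": 0.198, "ty": 0.004, "tz": 0.7, "rx": 0, "ry": 0, "rz": 0.996, "gripper": 1},
    {"tx": 0.198, "ty": 0.004, "tz": 0.7, "rx": 0, "ry": 0, "rz": 0.996, "gripper": 1},
    {"tx": 0.198, "ty": 0.004, "tz": 0.7, "rx": 0, "ry": 0, "rz": 0.996, "gripper": 1},
    {"tx": 0.198, "ty": 0.004, "tz": 0.7, "rx": 0, "ry": 0, "rz": 0.996, "gripper": 1},
    {"tx": 0.198, "ty": 0.004, "tz": 0.7, "rx": 0, "ry": 0, "rz": 0.996, "gripper": 1},
    {"tx": 0.198, "ty": 0.004, "tz": 0.7, "rx": 0, "ry": 0, "rz": 0.996, "gripper": 1},
  ],
)

```text
t: 16.35
ee_pos: [474.2, 149.7, 98.2]
eef_rot: [[-0.007, 1.0, 0.001], [1.0, 0.007, -0.001], [-0.001, 0.001, -1.0]]
wrist_force: [0.5, 0.6, -0.5]
width: 85.5
grip_force: 0.0
```

Run:
```python
from h import *
c=vision.read_camera("wrist");t=tags(c,"wrist")
t=min(t,key=lambda q:abs(q[0]-474)+abs(q[1]-149));go([t[0],t[1],26.5],down(t[2]))
```

```text
tag px800 [644. 296.] c 596 164.0 size 31 45 yaw -41.6 end widths 30 28 conf 0.78
t [0.0539 0.4874 0.2867] r [ 1.2000e-03 -1.0000e-04  1.4672e+00] rows 12.3
```

Request:
drive_tool(
  force=30,
  series=[
    {"tx": 0, "ty": 0, "tz": 0.2, "rx": 0, "ry": 0, "rz": 0, "gripper": 1},
    {"tx": 0, "ty": 0, "tz": 0.287, "rx": 0, "ry": 0, "rz": 0, "gripper": 1},
    {"tx": 0, "ty": 0, "tz": 0.287, "rx": 0, "ry": 0, "rz": 0, "gripper": 0},
    {"tx": 0, "ty": 0, "tz": 0.287, "rx": 0, "ry": 0, "rz": 0, "gripper": 0},
    {"tx": 0, "ty": 0, "tz": 0.287, "rx": 0, "ry": 0, "rz": 0, "gripper": 0},
    {"tx": 0, "ty": 0, "tz": 0.287, "rx": 0, "ry": 0, "rz": 0, "gripper": 0},
    {"tx": 0, "ty": 0, "tz": 0.287, "rx": 0, "ry": 0, "rz": 0, "gripper": 0},
    {"tx": 0, "ty": 0, "tz": 0.287, "rx": 0, "ry": 0, "rz": 0, "gripper": 0},
    {"tx": 0, "ty": 0, "tz": 0.287, "rx": 0, "ry": 0, "rz": 0, "gripper": 0},
  ],
)

```text
t: 17.58
ee_pos: [475.2, 150.5, 27.6]
eef_rot: [[-0.007, 1.0, 0.003], [1.0, 0.007, -0.001], [-0.001, 0.003, -1.0]]
wrist_force: [0.7, 0.2, 6.7]
width: 28.2
grip_force: 30.2
```

Request:
drive_tool(
  series=[
    {"tx": 0, "ty": 0, "tz": -0.1, "rx": 0, "ry": 0, "rz": 0, "gripper": 0},
    {"tx": 0, "ty": 0, "tz": -0.3, "rx": 0, "ry": 0, "rz": 0, "gripper": 0},
    {"tx": 0, "ty": 0, "tz": -0.5, "rx": 0, "ry": 0, "rz": 0, "gripper": 0},
    {"tx": 0, "ty": 0, "tz": -0.75, "rx": 0, "ry": 0, "rz": 0, "gripper": 0},
    {"tx": 0, "ty": 0, "tz": -0.75, "rx": 0, "ry": 0, "rz": 0, "gripper": 0},
  ],
)

```text
t: 18.2
ee_pos: [477.9, 151.4, 219.9]
eef_rot: [[-0.007, 1.0, 0.013], [1.0, 0.007, 0.002], [0.001, 0.013, -1.0]]
wrist_force: [1.1, 0.7, -0.4]
width: 29.1
grip_force: 29.9
```

Run:
```python
from h import *
s=arm.read_state();print(s["joints"])
go(b2w([258,0,88]),bt(0,1))
c=snap("wrist","w5")
```

```text
[ 2.20856306e-01  1.02153120e-01  1.96197575e+00 -1.65202622e-03
  1.06402772e+00  2.14346837e-01]
t [-0.9925  0.4381  0.0833] r [-0.0483  0.2372  0.2914] rows 4.4
```

View pics/w5.png

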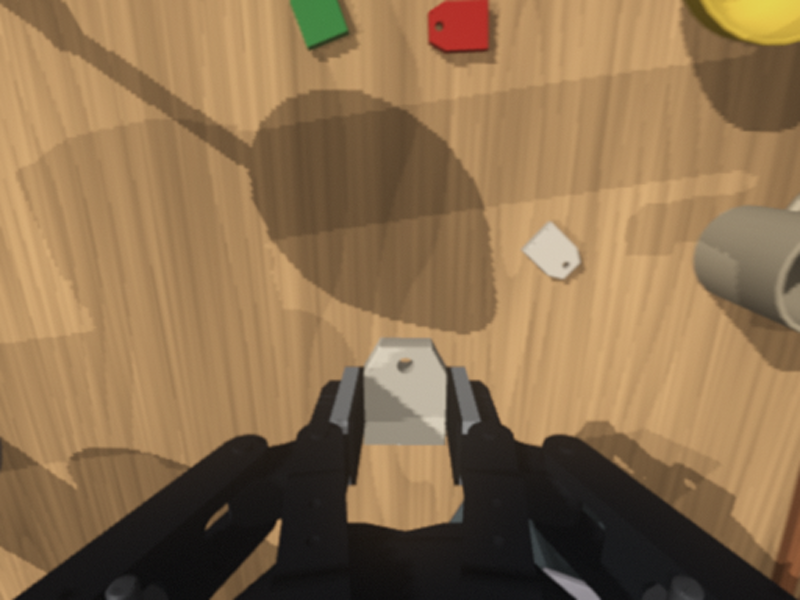

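Request:
drive_tool(
  series=[
    {"tx": -0.4, "ty": 0.2, "tz": -0.05, "rx": -0.048, "ry": 0.237, "rz": 0.291, "gripper": 0},
    {"tx": -0.75, "ty": 0.35, "tz": 0, "rx": -0.048, "ry": 0.237, "rz": 0.291, "gripper": 0},
    {"tx": -0.992, "ty": 0.438, "tz": 0.083, "rx": -0.048, "ry": 0.237, "rz": 0.291, "gripper": 0},
    {"tx": -0.992, "ty": 0.438, "tz": 0.083, "rx": -0.048, "ry": 0.237, "rz": 0.291, "gripper": 0},
    {"tx": -0.992, "ty": 0.438, "tz": 0.083, "rx": -0.048, "ry": 0.237, "rz": 0.291, "gripper": 0},
    {"tx": -0.992, "ty": 0.438, "tz": 0.083, "rx": -0.048, "ry": 0.237, "rz": 0.291, "gripper": 0},
    {"tx": -0.992, "ty": 0.438, "tz": 0.083, "rx": -0.048, "ry": 0.237, "rz": 0.291, "gripper": 0},
  ],
)

```text
t: 19.12
ee_pos: [583.7, -95.0, 192.2]
eef_rot: [[0.411, 0.9, 0.148], [0.835, -0.436, 0.336], [0.367, -0.014, -0.93]]
wrist_force: [0.8, 0.4, -0.3]
width: 29.2
grip_force: 29.9
```

Run:
```python
from h import *
s=arm.read_state();print(s["joints"],"bed",M.T@(s["ee_pos"]-o))
go(b2w([258,0,29]),bt(0,1))
```

```text
[-0.41916008  0.30553151  1.82335048  0.43504439  1.05674472 -0.18963879] bed [253.33507394   5.56858192  81.23337579]
t [0.0205 0.0251 0.2084] r [-0.0088  0.0054 -0.0021] rows 0.8
```

Request:
drive_tool(
  series=[
    {"tx": 0.02, "ty": 0.025, "tz": 0.1, "rx": -0.009, "ry": 0.005, "rz": -0.002, "gripper": 0},
    {"tx": 0.02, "ty": 0.025, "tz": 0.17, "rx": -0.009, "ry": 0.005, "rz": -0.002, "gripper": 0},
    {"tx": 0.02, "ty": 0.025, "tz": 0.19, "rx": -0.009, "ry": 0.005, "rz": -0.002, "gripper": 0},
    {"tx": 0.02, "ty": 0.025, "tz": 0.19, "rx": -0.009, "ry": 0.005, "rz": -0.002, "gripper": 0},
  ],
)

```text
t: 19.62
ee_pos: [599.3, -78.6, 150.5]
eef_rot: [[0.406, 0.899, 0.166], [0.834, -0.439, 0.335], [0.374, 0.002, -0.928]]
wrist_force: [-0.8, -0.3, 0.2]
width: 28.6
grip_force: 29.9
```

Run:
```python
from h import *
s=arm.read_state();print("bed",M.T@(s["ee_pos"]-o),M.T@s["wrist_force"])
go(b2w([258,0,29]),bt(0,1))
c=snap("wrist","w6")
```

```text
bed [257.69989878  -1.26991448  34.49560954] [-0.52406226  0.62287863  0.37713622]
t [ 0.0012 -0.0051  0.022 ] r [0.0016 0.0007 0.0002] rows 0.1
```

View pics/w6.png

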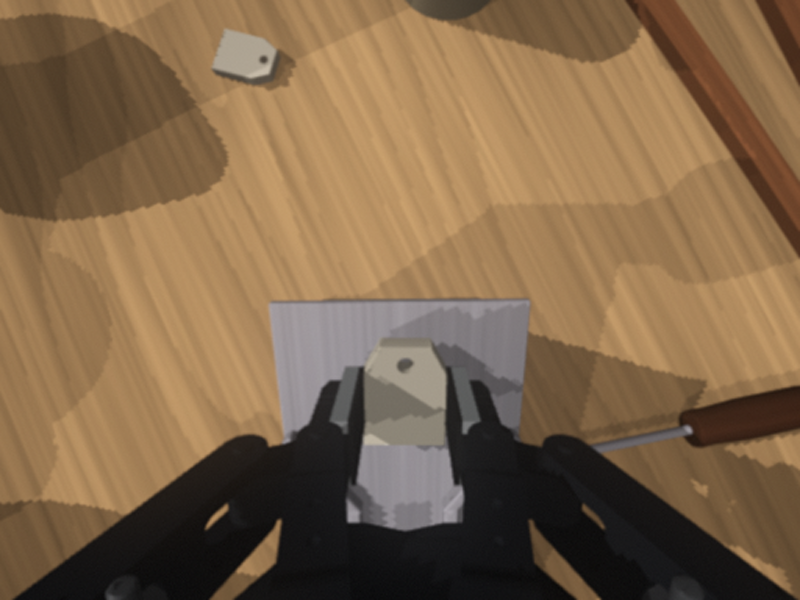

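Request:
drive_tool(
  series=[
    {"tx": 0.001, "ty": -0.003, "tz": 0.02, "rx": 0, "ry": 0, "rz": 0, "gripper": 0},
    {"tx": 0.001, "ty": -0.003, "tz": 0.024, "rx": 0, "ry": 0, "rz": 0, "gripper": 0},
    {"tx": 0.001, "ty": -0.003, "tz": 0.024, "rx": 0, "ry": 0, "rz": 0, "gripper": 0},
  ],
)

```text
t: 20.05
ee_pos: [600.1, -77.1, 145.4]
eef_rot: [[0.407, 0.898, 0.167], [0.833, -0.44, 0.334], [0.374, 0.004, -0.928]]
wrist_force: [1.0, -0.4, 0.8]
width: 28.8
grip_force: 29.9
```

Request:
drive_tool(
  series=[
    {"tx": 0, "ty": 0, "tz": 0.006, "rx": 0, "ry": 0, "rz": 0, "gripper": 0},
    {"tx": 0, "ty": 0, "tz": 0.01, "rx": 0, "ry": 0, "rz": 0, "gripper": 0},
    {"tx": 0, "ty": 0, "tz": 0.01, "rx": 0, "ry": 0, "rz": 0, "gripper": 0},
  ],
)

```text
t: 20.42
ee_pos: [601.0, -77.0, 144.9]
eef_rot: [[0.406, 0.898, 0.168], [0.834, -0.439, 0.334], [0.374, 0.005, -0.928]]
wrist_force: [-4.1, -2.6, 8.0]
width: 28.7
grip_force: 30.7
```

Contact (about 9 N). Open slowly, let it slide, then back off.

Request:
drive_tool(
  series=[
    {"tx": 0, "ty": 0, "tz": 0.008, "rx": 0, "ry": 0, "rz": 0, "gripper": 0.45},
    {"tx": 0, "ty": 0, "tz": 0.006, "rx": 0, "ry": 0, "rz": 0, "gripper": 0.6},
    {"tx": 0, "ty": 0, "tz": 0.0, "rx": 0, "ry": 0, "rz": 0, "gripper": 0.8},
    {"tx": 0, "ty": 0, "tz": 0, "rx": 0, "ry": 0, "rz": 0, "gripper": 1},
    {"tx": 0, "ty": 0, "tz": 0, "rx": 0, "ry": 0, "rz": 0, "gripper": 1},
    {"tx": 0, "ty": 0, "tz": 0, "rx": 0, "ry": 0, "rz": 0, "gripper": 1},
    {"tx": 0, "ty": 0, "tz": -0.2, "rx": 0, "ry": 0, "rz": 0, "gripper": 1},
    {"tx": 0.0, "ty": 0, "tz": -0.4, "rx": 0, "ry": 0, "rz": 0, "gripper": 1},
    {"tx": 0.0, "ty": 0, "tz": -0.6, "rx": 0, "ry": 0, "rz": 0, "gripper": 1},
    {"tx": 0.0, "ty": 0, "tz": -0.6, "rx": 0, "ry": 0, "rz": 0, "gripper": 1},
  ],
)

```text
t: 21.68
ee_pos: [577.9, -128.6, 287.6]
eef_rot: [[0.405, 0.897, 0.177], [0.834, -0.442, 0.33], [0.374, 0.014, -0.927]]
wrist_force: [-0.8, 0.8, -0.5]
width: 85.1
grip_force: 0.0
```

Run:
```python
from h import *
s=arm.read_state();print(s["ee_pos"],s["joints"])
c=snap("wrist","w7")
```

```text
[ 577.91406098 -128.62530191  287.58910711] [-0.48003579  0.1979754   1.75056816  0.40999271  1.21709531 -0.17357473]
```

View pics/w7.png

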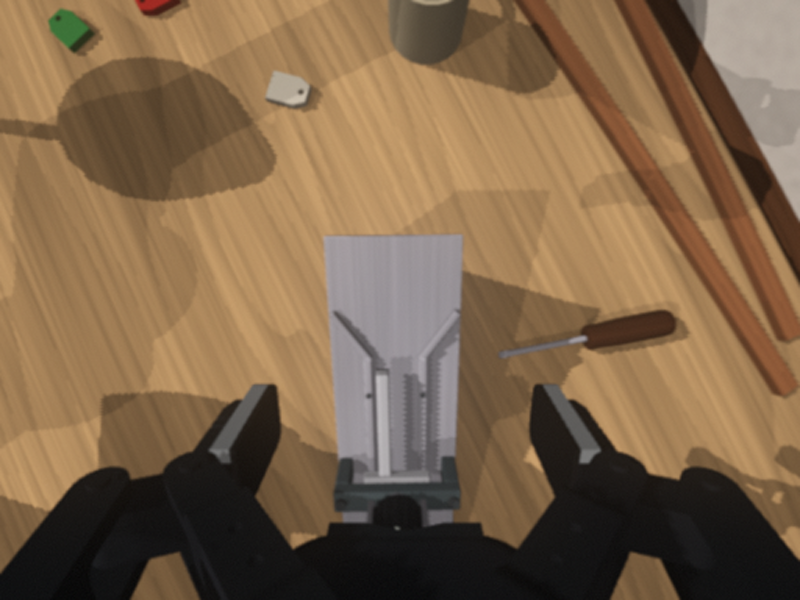

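Run:
```python
from h import *
c=vision.read_camera("wrist");tags(c,"wrist")
go([596,163,200],down(np.radians(30)));
go([596,163,200],down(np.radians(-42)))
```

```text
tag px800 [291.  89.] c 596 162.0 size 33 44 yaw -40.9 end widths 33 25 conf 0.74
t [ 0.8763 -0.4324  0.7018] r [-0.0711 -0.2368  0.3723] rows 4.8
t [ 0.8763 -0.4324  0.7018] r [-0.2242 -0.1707  1.1607] rows 10.0
```

Request:
drive_tool(
  series=[
    {"tx": 0.3, "ty": -0.15, "tz": 0.1, "rx": -0.071, "ry": -0.237, "rz": 0.372, "gripper": 1},
    {"tx": 0.6, "ty": -0.3, "tz": 0.3, "rx": -0.071, "ry": -0.237, "rz": 0.372, "gripper": 1},
    {"tx": 0.876, "ty": -0.432, "tz": 0.7, "rx": -0.071, "ry": -0.237, "rz": 0.372, "gripper": 1},
    {"tx": 0.876, "ty": -0.432, "tz": 0.7, "rx": -0.071, "ry": -0.237, "rz": 0.372, "gripper": 1},
    {"tx": 0.876, "ty": -0.432, "tz": 0.7, "rx": -0.071, "ry": -0.237, "rz": 0.372, "gripper": 1},
    {"tx": 0.876, "ty": -0.432, "tz": 0.7, "rx": -0.071, "ry": -0.237, "rz": 0.372, "gripper": 1},
    {"tx": 0.876, "ty": -0.432, "tz": 0.7, "rx": -0.071, "ry": -0.237, "rz": 0.372, "gripper": 1},
  ],
)

```text
t: 22.7
ee_pos: [593.6, 165.8, 196.4]
eef_rot: [[0.863, 0.505, -0.007], [0.505, -0.863, -0.002], [-0.007, -0.002, -1.0]]
wrist_force: [-0.2, -0.2, -0.9]
width: 85.3
grip_force: 0.0
```

Run:
```python
from h import *
s=arm.read_state();print(s["ee_pos"],s["joints"])
c=vision.read_camera("wrist");tags(c,"wrist")
go([596,163,100],down(np.radians(-41.5)))
```

```text
[593.6190114  165.81604022 196.37797293] [ 2.01870100e-01  3.55979289e-01  1.69889346e+00 -2.80403446e-04
  1.09381852e+00  1.24306501e+00]
tag px800 [408. 269.] c 596 164.0 size 31 40 yaw -40.9 end widths 31 23 conf 0.9
tag px800 [ 45. 221.] c 496 406.0 size 31 47 yaw -47.2 end widths 31 26 conf 0.72
t [4.400e-03 2.000e-04 3.956e-01] r [0.0017 0.0017 0.796 ] rows 6.7
```

Request:
drive_tool(
  series=[
    {"tx": 0.007, "ty": 0.002, "tz": 0, "rx": 0, "ry": 0, "rz": 0.79, "gripper": 1},
    {"tx": 0.007, "ty": 0.002, "tz": 0.2, "rx": 0, "ry": 0, "rz": 0.79, "gripper": 1},
    {"tx": 0.007, "ty": 0.002, "tz": 0.4, "rx": 0, "ry": 0, "rz": 0.79, "gripper": 1},
    {"tx": 0.007, "ty": 0.002, "tz": 0.4, "rx": 0, "ry": 0, "rz": 0.79, "gripper": 1},
    {"tx": 0.007, "ty": 0.002, "tz": 0.4, "rx": 0, "ry": 0, "rz": 0.79, "gripper": 1},
    {"tx": 0.007, "ty": 0.002, "tz": 0.4, "rx": 0, "ry": 0, "rz": 0.79, "gripper": 1},
    {"tx": 0.007, "ty": 0.002, "tz": 0.4, "rx": 0, "ry": 0, "rz": 0.79, "gripper": 1},
    {"tx": 0.007, "ty": 0.002, "tz": 0.4, "rx": 0, "ry": 0, "rz": 0.79, "gripper": 1},
  ],
)

```text
t: 23.8
ee_pos: [599.0, 161.0, 101.5]
eef_rot: [[0.753, -0.658, 0.002], [-0.658, -0.753, -0.001], [0.002, -0.0, -1.0]]
wrist_force: [-0.4, -0.0, -0.4]
width: 85.3
grip_force: 0.0
```

Run:
```python
from h import *
s=arm.read_state();print(s["ee_pos"],s["joints"])
go([596,164,27.5],down(np.radians(-41)))
```

```text
[598.9784607  160.96187212 101.50855296] [ 1.92987951e-01  4.78536112e-01  1.74378294e+00 -1.74742857e-03
  9.17863676e-01  2.48256801e+00]
t [-0.0175 -0.0012  0.296 ] r [-0.0002 -0.0012 -0.0014] rows 1.2
```

Request:
drive_tool(
  force=30,
  series=[
    {"tx": -0.017, "ty": -0.001, "tz": 0.2, "rx": 0, "ry": 0, "rz": 0, "gripper": 1},
    {"tx": -0.017, "ty": -0.001, "tz": 0.294, "rx": 0, "ry": 0, "rz": 0, "gripper": 1},
    {"tx": -0.017, "ty": -0.001, "tz": 0.294, "rx": 0, "ry": 0, "rz": 0, "gripper": 0},
    {"tx": -0.017, "ty": -0.001, "tz": 0.294, "rx": 0, "ry": 0, "rz": 0, "gripper": 0},
    {"tx": -0.017, "ty": -0.001, "tz": 0.294, "rx": 0, "ry": 0, "rz": 0, "gripper": 0},
    {"tx": -0.017, "ty": -0.001, "tz": 0.294, "rx": 0, "ry": 0, "rz": 0, "gripper": 0},
    {"tx": -0.017, "ty": -0.001, "tz": 0.294, "rx": 0, "ry": 0, "rz": 0, "gripper": 0},
    {"tx": -0.017, "ty": -0.001, "tz": 0.294, "rx": 0, "ry": 0, "rz": 0, "gripper": 0},
    {"tx": -0.017, "ty": -0.001, "tz": 0.294, "rx": 0, "ry": 0, "rz": 0, "gripper": 0},
  ],
)

```text
t: 24.92
ee_pos: [597.7, 165.8, 29.8]
eef_rot: [[0.754, -0.657, 0.005], [-0.657, -0.754, -0.0], [0.004, -0.003, -1.0]]
wrist_force: [-0.7, -0.7, 6.7]
width: 28.9
grip_force: 30.2
```

Request:
drive_tool(
  series=[
    {"tx": 0, "ty": 0, "tz": -0.1, "rx": 0, "ry": 0, "rz": 0, "gripper": 0},
    {"tx": 0, "ty": 0, "tz": -0.3, "rx": 0, "ry": 0, "rz": 0, "gripper": 0},
    {"tx": 0, "ty": 0, "tz": -0.5, "rx": 0, "ry": 0, "rz": 0, "gripper": 0},
    {"tx": 0, "ty": 0, "tz": -0.75, "rx": 0, "ry": 0, "rz": 0, "gripper": 0},
    {"tx": 0, "ty": 0, "tz": -0.75, "rx": 0, "ry": 0, "rz": 0, "gripper": 0},
  ],
)

```text
t: 25.55
ee_pos: [600.0, 166.8, 222.8]
eef_rot: [[0.754, -0.657, 0.015], [-0.657, -0.754, 0.002], [0.01, -0.012, -1.0]]
wrist_force: [0.4, 0.8, -0.1]
width: 28.8
grip_force: 29.7
```

Run:
```python
from h import *
s=arm.read_state();print(s["joints"])
go(b2w([258,0,90]),down(np.radians(20)))
go(b2w([258,0,90]),bt(0,1))
```

```text
[ 2.01674434e-01  3.27469376e-01  1.67950456e+00 -1.10767087e-03
  1.11906472e+00  2.48971096e+00]
t [0.6584 0.8235 0.08  ] r [-0.0033 -0.0099 -0.6785] rows 5.7
t [0.6584 0.8235 0.08  ] r [ 0.2243  0.1601 -1.1504] rows 9.9
```

Request:
drive_tool(
  series=[
    {"tx": 0.2, "ty": 0.25, "tz": -0.05, "rx": 0.179, "ry": 0.128, "rz": -0.92, "gripper": 0},
    {"tx": 0.4, "ty": 0.5, "tz": -0.1, "rx": 0.179, "ry": 0.128, "rz": -0.92, "gripper": 0},
    {"tx": 0.65, "ty": 0.82, "tz": 0, "rx": 0.179, "ry": 0.128, "rz": -0.92, "gripper": 0},
    {"tx": 0.65, "ty": 0.82, "tz": 0, "rx": 0.179, "ry": 0.128, "rz": -0.92, "gripper": 0},
    {"tx": 0.65, "ty": 0.82, "tz": 0, "rx": 0.179, "ry": 0.128, "rz": -0.92, "gripper": 0},
    {"tx": 0.65, "ty": 0.82, "tz": 0, "rx": 0.179, "ry": 0.128, "rz": -0.92, "gripper": 0},
    {"tx": 0.65, "ty": 0.82, "tz": 0, "rx": 0.179, "ry": 0.128, "rz": -0.92, "gripper": 0},
    {"tx": 0.65, "ty": 0.82, "tz": 0, "rx": 0.179, "ry": 0.128, "rz": -0.92, "gripper": 0},
    {"tx": 0.65, "ty": 0.82, "tz": 0, "rx": 0.179, "ry": 0.128, "rz": -0.92, "gripper": 0},
  ],
)

```text
t: 26.68
ee_pos: [582.2, -95.6, 214.0]
eef_rot: [[0.708, 0.684, 0.177], [0.638, -0.726, 0.256], [0.304, -0.068, -0.95]]
wrist_force: [0.2, 0.3, -0.4]
width: 28.4
grip_force: 29.8
```

Run:
```python
from h import *
s=arm.read_state();print("bed",M.T@(s["ee_pos"]-o))
go(b2w([258,0,70]),bt(0,1))
```

```text
bed [260.4368785    6.64802193 101.84308013]
t [0.0067 0.0195 0.1289] r [ 0.0378  0.0392 -0.2311] rows 2.0
```

Request:
drive_tool(
  series=[
    {"tx": 0.007, "ty": 0.02, "tz": 0.05, "rx": 0.038, "ry": 0.039, "rz": -0.231, "gripper": 0},
    {"tx": 0.007, "ty": 0.02, "tz": 0.13, "rx": 0.038, "ry": 0.039, "rz": -0.231, "gripper": 0},
    {"tx": 0.007, "ty": 0.02, "tz": 0.13, "rx": 0.038, "ry": 0.039, "rz": -0.231, "gripper": 0},
    {"tx": 0.007, "ty": 0.02, "tz": 0.13, "rx": 0.038, "ry": 0.039, "rz": -0.231, "gripper": 0},
  ],
)

```text
t: 27.18
ee_pos: [593.5, -89.7, 184.5]
eef_rot: [[0.412, 0.896, 0.165], [0.831, -0.444, 0.335], [0.374, -0.0, -0.928]]
wrist_force: [-0.7, 0.9, -1.1]
width: 28.5
grip_force: 29.8
```

Run:
```python
from h import *
s=arm.read_state();print("bed",M.T@(s["ee_pos"]-o))
go(b2w([258,0,31]),bt(0,1))
```

```text
bed [258.81138535  -0.88586105  70.66843497]
t [-0.0031 -0.0038  0.1587] r [ 0.0012  0.0007 -0.0037] rows 0.6
```

Request:
drive_tool(
  series=[
    {"tx": -0.003, "ty": -0.004, "tz": 0.1, "rx": 0, "ry": 0, "rz": 0, "gripper": 0},
    {"tx": -0.003, "ty": -0.004, "tz": 0.155, "rx": 0, "ry": 0, "rz": 0, "gripper": 0},
    {"tx": -0.003, "ty": -0.004, "tz": 0.162, "rx": 0, "ry": 0, "rz": 0, "gripper": 0},
    {"tx": -0.003, "ty": -0.004, "tz": 0.165, "rx": 0, "ry": 0, "rz": 0, "gripper": 0},
    {"tx": -0.003, "ty": -0.004, "tz": 0.165, "rx": 0, "ry": 0, "rz": 0, "gripper": 0},
  ],
)

```text
t: 27.8
ee_pos: [599.9, -76.5, 147.0]
eef_rot: [[0.409, 0.897, 0.167], [0.832, -0.442, 0.335], [0.374, 0.002, -0.927]]
wrist_force: [-0.4, 0.2, 1.7]
width: 28.6
grip_force: 30.8
```

Nearly touching; a bit lower, then release.

Request:
drive_tool(
  series=[
    {"tx": 0, "ty": 0, "tz": 0.004, "rx": 0, "ry": 0, "rz": 0, "gripper": 0},
    {"tx": 0, "ty": 0, "tz": 0.006, "rx": 0, "ry": 0, "rz": 0, "gripper": 0},
    {"tx": 0, "ty": 0, "tz": 0.006, "rx": 0, "ry": 0, "rz": 0, "gripper": 0.45},
    {"tx": 0, "ty": 0, "tz": 0.004, "rx": 0, "ry": 0, "rz": 0, "gripper": 0.6},
    {"tx": 0, "ty": 0, "tz": 0.0, "rx": 0, "ry": 0, "rz": 0, "gripper": 0.8},
    {"tx": 0, "ty": 0, "tz": 0, "rx": 0, "ry": 0, "rz": 0, "gripper": 1},
    {"tx": 0, "ty": 0, "tz": 0, "rx": 0, "ry": 0, "rz": 0, "gripper": 1},
    {"tx": 0, "ty": 0, "tz": -0.2, "rx": 0, "ry": 0, "rz": 0, "gripper": 1},
    {"tx": 0.0, "ty": 0, "tz": -0.4, "rx": 0, "ry": 0, "rz": 0, "gripper": 1},
    {"tx": 0.0, "ty": 0, "tz": -0.6, "rx": 0, "ry": 0, "rz": 0, "gripper": 1},
    {"tx": 0.0, "ty": 0, "tz": -0.6, "rx": 0, "ry": 0, "rz": 0, "gripper": 1},
  ],
)

```text
t: 29.18
ee_pos: [577.0, -128.8, 290.8]
eef_rot: [[0.407, 0.896, 0.176], [0.833, -0.443, 0.33], [0.374, 0.012, -0.927]]
wrist_force: [0.6, 0.5, -0.5]
width: 85.3
grip_force: 0.0
```

Run:
```python
from h import *
s=arm.read_state();print(s["ee_pos"],s["joints"])
c=snap("wrist","w8",(180,130,340,340),2.8)
c=vision.read_camera("top");tags(c,"top")
for y in (131,): go([500,390,220],down(np.radians(y)))
go([500,300,220],down(np.radians(131)))
```

```text
[ 577.00497757 -128.82620548  290.7696531 ] [-0.48121785  0.19445694  1.74816665  0.40912431  1.22450898 -0.16971335]
t [ 1.5006 -1.1763  0.8829] r [ 0.1426 -0.2154 -0.7371] rows 8.4
t [ 1.201  -1.0174  0.762 ] r [ 0.1426 -0.2154 -0.7371] rows 7.0
```

View pics/w8.png

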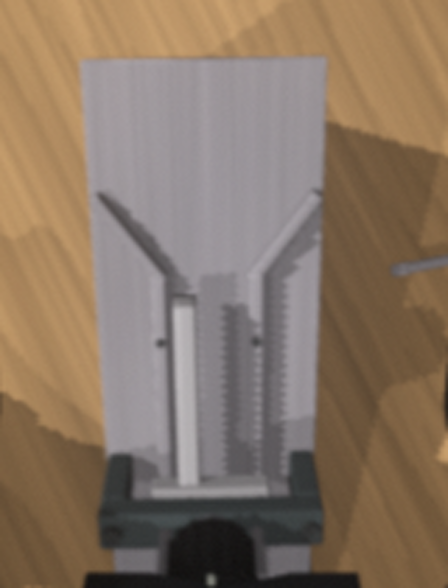

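Request:
drive_tool(
  series=[
    {"tx": 0.25, "ty": -0.2, "tz": 0.1, "rx": 0.143, "ry": -0.215, "rz": -0.737, "gripper": 1},
    {"tx": 0.5, "ty": -0.4, "tz": 0.2, "rx": 0.143, "ry": -0.215, "rz": -0.737, "gripper": 1},
    {"tx": 0.9, "ty": -0.75, "tz": 0.45, "rx": 0.143, "ry": -0.215, "rz": -0.737, "gripper": 1},
    {"tx": 0.9, "ty": -0.75, "tz": 0.45, "rx": 0.143, "ry": -0.215, "rz": -0.737, "gripper": 1},
    {"tx": 0.9, "ty": -0.75, "tz": 0.45, "rx": 0.143, "ry": -0.215, "rz": -0.737, "gripper": 1},
    {"tx": 0.9, "ty": -0.75, "tz": 0.45, "rx": 0.143, "ry": -0.215, "rz": -0.737, "gripper": 1},
    {"tx": 0.9, "ty": -0.75, "tz": 0.45, "rx": 0.143, "ry": -0.215, "rz": -0.737, "gripper": 1},
    {"tx": 0.9, "ty": -0.75, "tz": 0.45, "rx": 0.143, "ry": -0.215, "rz": -0.737, "gripper": 1},
  ],
)

```text
t: 30.32
ee_pos: [515.5, 182.4, 262.6]
eef_rot: [[-0.657, 0.754, -0.003], [0.754, 0.657, -0.001], [0.001, -0.003, -1.0]]
wrist_force: [-0.2, 0.1, 0.3]
width: 85.5
grip_force: 0.0
```

Run:
```python
from h import *
s=arm.read_state();print(s["ee_pos"],s["joints"])
c=vision.read_camera("wrist");tags(c,"wrist")
go([495,405,150],down(np.radians(131.5)))
```

```text
[515.47125009 182.37110374 262.58928789] [ 2.60422706e-01  1.53807431e-01  1.81059377e+00 -2.37418697e-05
  1.18049928e+00 -4.56540848e-01]
tag px800 [580.  23.] c 498 403.0 size 31 34 yaw -47.4 end widths 29 19 conf 0.76
t [0.7309 0.523  0.4533] r [-0.001  -0.0006 -0.0063] rows 4.0
```

Request:
drive_tool(
  series=[
    {"tx": 0.73, "ty": 0.523, "tz": 0.29, "rx": 0, "ry": 0, "rz": 0, "gripper": 1},
    {"tx": 0.73, "ty": 0.523, "tz": 0.29, "rx": 0, "ry": 0, "rz": 0, "gripper": 1},
    {"tx": 0.73, "ty": 0.523, "tz": 0.29, "rx": 0, "ry": 0, "rz": 0, "gripper": 1},
    {"tx": 0.73, "ty": 0.523, "tz": 0.29, "rx": 0, "ry": 0, "rz": 0, "gripper": 1},
    {"tx": 0.73, "ty": 0.523, "tz": 0.29, "rx": 0, "ry": 0, "rz": 0, "gripper": 1},
  ],
)

```text
t: 31.05
ee_pos: [494.6, 406.3, 189.8]
eef_rot: [[-0.657, 0.754, -0.002], [0.754, 0.657, -0.001], [0.001, -0.003, -1.0]]
wrist_force: [0.6, -0.9, 0.6]
width: 85.3
grip_force: 0.0
```

Run:
```python
from h import *
s=arm.read_state();print(s["ee_pos"],s["joints"])
c=vision.read_camera("wrist");t=tags(c,"wrist")[0]
go([t[0],t[1],27.5],down(t[2]+np.pi))
```

```text
[494.56729567 406.34323574 189.77220021] [ 6.19618777e-01  4.03699264e-01  1.64689335e+00  3.71504306e-04
  1.09380240e+00 -9.76267970e-02]
tag px800 [406. 275.] c 495 407.0 size 31 43 yaw -49.7 end widths 30 26 conf 0.84
t [0.0133 0.0045 0.6557] r [-0.0009  0.0006  0.0073] rows 2.6
```

Request:
drive_tool(
  force=30,
  series=[
    {"tx": 0.01, "ty": 0.004, "tz": 0.2, "rx": 0, "ry": 0, "rz": 0.007, "gripper": 1},
    {"tx": 0.01, "ty": 0.004, "tz": 0.4, "rx": 0, "ry": 0, "rz": 0.007, "gripper": 1},
    {"tx": 0.01, "ty": 0.004, "tz": 0.6, "rx": 0, "ry": 0, "rz": 0.007, "gripper": 1},
    {"tx": 0.01, "ty": 0.004, "tz": 0.654, "rx": 0, "ry": 0, "rz": 0.007, "gripper": 1},
    {"tx": 0.01, "ty": 0.004, "tz": 0.654, "rx": 0, "ry": 0, "rz": 0.007, "gripper": 0},
    {"tx": 0.01, "ty": 0.004, "tz": 0.654, "rx": 0, "ry": 0, "rz": 0.007, "gripper": 0},
    {"tx": 0.01, "ty": 0.004, "tz": 0.654, "rx": 0, "ry": 0, "rz": 0.007, "gripper": 0},
    {"tx": 0.01, "ty": 0.004, "tz": 0.654, "rx": 0, "ry": 0, "rz": 0.007, "gripper": 0},
    {"tx": 0.01, "ty": 0.004, "tz": 0.654, "rx": 0, "ry": 0, "rz": 0.007, "gripper": 0},
    {"tx": 0.01, "ty": 0.004, "tz": 0.654, "rx": 0, "ry": 0, "rz": 0.007, "gripper": 0},
    {"tx": 0.01, "ty": 0.004, "tz": 0.654, "rx": 0, "ry": 0, "rz": 0.007, "gripper": 0},
  ],
)

```text
t: 32.52
ee_pos: [497.1, 408.4, 31.6]
eef_rot: [[-0.648, 0.762, 0.005], [0.762, 0.648, 0.002], [-0.002, 0.005, -1.0]]
wrist_force: [0.0, -0.7, 7.1]
width: 28.3
grip_force: 29.3
```

Request:
drive_tool(
  series=[
    {"tx": 0, "ty": 0, "tz": -0.1, "rx": 0, "ry": 0, "rz": 0, "gripper": 0},
    {"tx": 0, "ty": 0, "tz": -0.3, "rx": 0, "ry": 0, "rz": 0, "gripper": 0},
    {"tx": 0, "ty": 0, "tz": -0.5, "rx": 0, "ry": 0, "rz": 0, "gripper": 0},
    {"tx": 0, "ty": 0, "tz": -0.75, "rx": 0, "ry": 0, "rz": 0, "gripper": 0},
    {"tx": 0, "ty": 0, "tz": -0.8, "rx": 0, "ry": 0, "rz": 0, "gripper": 0},
  ],
)

```text
t: 33.15
ee_pos: [498.1, 409.6, 236.2]
eef_rot: [[-0.648, 0.762, 0.011], [0.762, 0.648, 0.007], [-0.002, 0.013, -1.0]]
wrist_force: [0.0, 0.5, 1.1]
width: 28.4
grip_force: 29.7
```

Run:
```python
from h import *
s=arm.read_state();print(s["joints"])
T=bt(0,-1)@R.from_rotvec([0,0,-0.1]).as_matrix()
go(b2w([258,0,100]),down(np.radians(20)))
go(b2w([258,0,100]),T)
```

```text
[ 6.21112420e-01  3.56765959e-01  1.61138584e+00 -8.28893693e-04
  1.16021403e+00 -8.32775317e-02]
t [-1.7842 -1.0491  0.0889] r [ 0.0067 -0.0072  1.2264] rows 10.3
t [-1.7842 -1.0491  0.0889] r [-0.234  -0.1639 -1.3073] rows 11.3
```

Run:
```python
from h import *
go([535,205,260],down(np.radians(41)))
```

```text
t [-0.7194 -0.4165 -0.0994] r [ 0.0075 -0.0056  0.9931] rows 8.4
```

Request:
drive_tool(
  series=[
    {"tx": -0.2, "ty": -0.1, "tz": -0.1, "rx": 0.007, "ry": -0.006, "rz": 0.993, "gripper": 0},
    {"tx": -0.4, "ty": -0.22, "tz": -0.1, "rx": 0.007, "ry": -0.006, "rz": 0.993, "gripper": 0},
    {"tx": -0.72, "ty": -0.416, "tz": -0.1, "rx": 0.007, "ry": -0.006, "rz": 0.993, "gripper": 0},
    {"tx": -0.72, "ty": -0.416, "tz": -0.1, "rx": 0.007, "ry": -0.006, "rz": 0.993, "gripper": 0},
    {"tx": -0.72, "ty": -0.416, "tz": -0.1, "rx": 0.007, "ry": -0.006, "rz": 0.993, "gripper": 0},
    {"tx": -0.72, "ty": -0.416, "tz": -0.1, "rx": 0.007, "ry": -0.006, "rz": 0.993, "gripper": 0},
    {"tx": -0.72, "ty": -0.416, "tz": -0.1, "rx": 0.007, "ry": -0.006, "rz": 0.993, "gripper": 0},
    {"tx": -0.72, "ty": -0.416, "tz": -0.1, "rx": 0.007, "ry": -0.006, "rz": 0.993, "gripper": 0},
    {"tx": -0.72, "ty": -0.416, "tz": -0.1, "rx": 0.007, "ry": -0.006, "rz": 0.993, "gripper": 0},
  ],
)

```text
t: 34.28
ee_pos: [531.8, 202.7, 253.2]
eef_rot: [[0.756, 0.654, -0.011], [0.654, -0.757, -0.008], [-0.014, -0.001, -1.0]]
wrist_force: [0.3, 0.0, -0.1]
width: 28.1
grip_force: 29.7
```

Run:
```python
from h import *
go([585,-20,260],down(np.radians(-49)))
```

```text
t [-0.422   0.813  -0.0223] r [0.0064 0.0072 0.9982] rows 8.4
```

Request:
drive_tool(
  series=[
    {"tx": -0.1, "ty": 0.2, "tz": -0.02, "rx": 0.006, "ry": 0.007, "rz": 0.998, "gripper": 0},
    {"tx": -0.25, "ty": 0.5, "tz": -0.02, "rx": 0.006, "ry": 0.007, "rz": 0.998, "gripper": 0},
    {"tx": -0.42, "ty": 0.813, "tz": -0.02, "rx": 0.006, "ry": 0.007, "rz": 0.998, "gripper": 0},
    {"tx": -0.42, "ty": 0.813, "tz": -0.02, "rx": 0.006, "ry": 0.007, "rz": 0.998, "gripper": 0},
    {"tx": -0.42, "ty": 0.813, "tz": -0.02, "rx": 0.006, "ry": 0.007, "rz": 0.998, "gripper": 0},
    {"tx": -0.42, "ty": 0.813, "tz": -0.02, "rx": 0.006, "ry": 0.007, "rz": 0.998, "gripper": 0},
    {"tx": -0.42, "ty": 0.813, "tz": -0.02, "rx": 0.006, "ry": 0.007, "rz": 0.998, "gripper": 0},
    {"tx": -0.42, "ty": 0.813, "tz": -0.02, "rx": 0.006, "ry": 0.007, "rz": 0.998, "gripper": 0},
    {"tx": -0.42, "ty": 0.813, "tz": -0.02, "rx": 0.006, "ry": 0.007, "rz": 0.998, "gripper": 0},
  ],
)

```text
t: 35.4
ee_pos: [585.9, -19.3, 259.4]
eef_rot: [[0.656, -0.755, -0.0], [-0.755, -0.656, 0.0], [-0.0, 0.0, -1.0]]
wrist_force: [0.1, 0.4, -0.3]
width: 28.0
grip_force: 29.8
```

Run:
```python
from h import *
s=arm.read_state();print(s["joints"])
T=bt(0,-1)@R.from_rotvec([0,0,-0.08]).as_matrix()
go(b2w([258,0,80]),T)
```

```text
[-1.07166114e-01  2.31626840e-01  1.72442369e+00 -3.63700373e-06
  1.18603128e+00  2.31874277e+00]
t [0.2359 0.179  0.2661] r [ 0.1505 -0.2082  0.6846] rows 6.2
```

Request:
drive_tool(
  series=[
    {"tx": 0.12, "ty": 0.09, "tz": 0.05, "rx": 0.15, "ry": -0.208, "rz": 0.685, "gripper": 0},
    {"tx": 0.236, "ty": 0.179, "tz": 0.1, "rx": 0.15, "ry": -0.208, "rz": 0.685, "gripper": 0},
    {"tx": 0.236, "ty": 0.179, "tz": 0.1, "rx": 0.15, "ry": -0.208, "rz": 0.685, "gripper": 0},
    {"tx": 0.236, "ty": 0.179, "tz": 0.15, "rx": 0.15, "ry": -0.208, "rz": 0.685, "gripper": 0},
    {"tx": 0.236, "ty": 0.179, "tz": 0.2, "rx": 0.15, "ry": -0.208, "rz": 0.685, "gripper": 0},
    {"tx": 0.236, "ty": 0.179, "tz": 0.266, "rx": 0.15, "ry": -0.208, "rz": 0.685, "gripper": 0},
    {"tx": 0.236, "ty": 0.179, "tz": 0.266, "rx": 0.15, "ry": -0.208, "rz": 0.685, "gripper": 0},
    {"tx": 0.236, "ty": 0.179, "tz": 0.266, "rx": 0.15, "ry": -0.208, "rz": 0.685, "gripper": 0},
  ],
)

```text
t: 36.4
ee_pos: [591.9, -93.3, 194.0]
eef_rot: [[-0.329, -0.93, 0.164], [-0.868, 0.366, 0.336], [-0.373, -0.031, -0.927]]
wrist_force: [0.3, 0.8, 0.7]
width: 28.4
grip_force: 29.8
```

Run:
```python
from h import *
s=arm.read_state();print(s["joints"],M.T@(s["ee_pos"]-o))
T=bt(0,-1)@R.from_rotvec([0,0,-0.08]).as_matrix()
go(b2w([258,0,34]),T)
c=snap("wrist","w9")
```

```text
[-0.41401051  0.30960679  1.81571469  0.44640217  1.04625089  2.86458983] [258.78244761  -1.03837443  80.91223879]
t [0.0026 0.0044 0.1877] r [ 0.0002 -0.0004  0.0029] rows 0.8
```

View pics/w9.png

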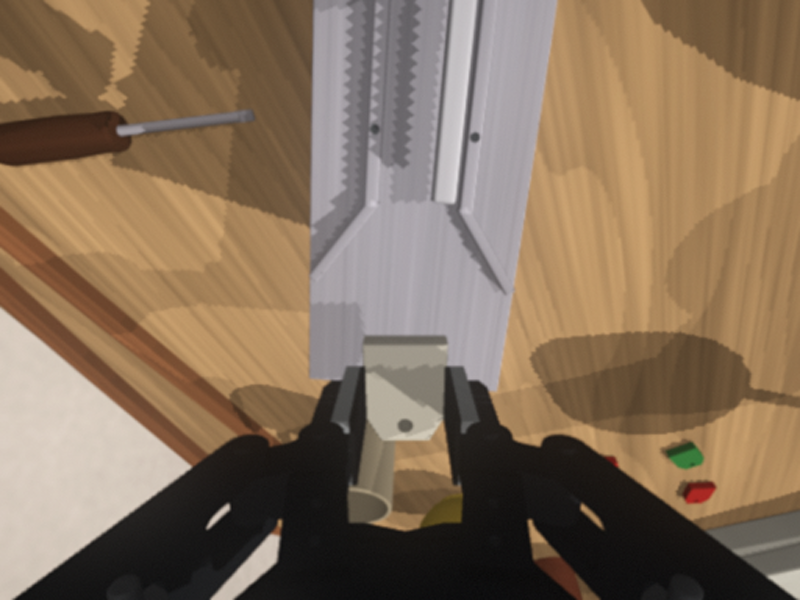

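Request:
drive_tool(
  series=[
    {"tx": 0.003, "ty": 0.004, "tz": 0.1, "rx": 0, "ry": 0, "rz": 0, "gripper": 0},
    {"tx": 0.003, "ty": 0.004, "tz": 0.175, "rx": 0, "ry": 0, "rz": 0, "gripper": 0},
    {"tx": 0.003, "ty": 0.004, "tz": 0.188, "rx": 0, "ry": 0, "rz": 0, "gripper": 0},
    {"tx": 0.003, "ty": 0.004, "tz": 0.195, "rx": 0, "ry": 0, "rz": 0, "gripper": 0},
    {"tx": 0.003, "ty": 0.004, "tz": 0.195, "rx": 0, "ry": 0, "rz": 0, "gripper": 0},
  ],
)

```text
t: 37.08
ee_pos: [599.3, -77.5, 148.9]
eef_rot: [[-0.331, -0.929, 0.166], [-0.867, 0.368, 0.336], [-0.373, -0.033, -0.927]]
wrist_force: [-0.1, 1.2, 0.3]
width: 28.0
grip_force: 29.8
```

Request:
drive_tool(
  series=[
    {"tx": 0, "ty": 0, "tz": 0.006, "rx": 0, "ry": 0, "rz": 0, "gripper": 0},
    {"tx": 0, "ty": 0, "tz": 0.012, "rx": 0, "ry": 0, "rz": 0, "gripper": 0},
    {"tx": 0, "ty": 0, "tz": 0.012, "rx": 0, "ry": 0, "rz": 0, "gripper": 0},
    {"tx": 0, "ty": 0, "tz": 0.012, "rx": 0, "ry": 0, "rz": 0, "gripper": 0.45},
    {"tx": 0, "ty": 0, "tz": 0.008, "rx": 0, "ry": 0, "rz": 0, "gripper": 0.6},
    {"tx": 0, "ty": 0, "tz": 0.0, "rx": 0, "ry": 0, "rz": 0, "gripper": 0.8},
    {"tx": 0, "ty": 0, "tz": 0, "rx": 0, "ry": 0, "rz": 0, "gripper": 1},
    {"tx": 0, "ty": 0, "tz": 0, "rx": 0, "ry": 0, "rz": 0, "gripper": 1},
    {"tx": 0, "ty": 0, "tz": -0.2, "rx": 0, "ry": 0, "rz": 0, "gripper": 1},
    {"tx": 0.0, "ty": 0, "tz": -0.4, "rx": 0, "ry": 0, "rz": 0, "gripper": 1},
    {"tx": 0.0, "ty": 0, "tz": -0.6, "rx": 0, "ry": 0, "rz": 0, "gripper": 1},
    {"tx": 0.0, "ty": 0, "tz": -0.6, "rx": 0, "ry": 0, "rz": 0, "gripper": 1},
  ],
)

```text
t: 38.58
ee_pos: [576.5, -129.9, 292.6]
eef_rot: [[-0.329, -0.928, 0.173], [-0.868, 0.37, 0.332], [-0.372, -0.041, -0.927]]
wrist_force: [0.2, 0.8, 0.0]
width: 85.3
grip_force: 0.0
```

Run:
```python
from h import *
s=arm.read_state();print(s["joints"],s["t"])
c=snap("wrist","w10",(120,0,400,240),2.8)
for n in ("top","scene"): tags(vision.read_camera(n),n)
G=np.array([[x,y,9] for x in(0,40,80,120) for y in(-15,15)]);print(((proj(c,G@M.T+o)-[120,0])*2.8).round())
```

```text
[-0.48353992  0.19426963  1.7446455   0.40842416  1.23148498  2.88596641] 38.575
tag px800 [599. 342.] c 514 -285.0 size 32 16 yaw -115.3 end widths 20 8 conf 0.57
tag px800 [505. 289.] c 593 -127.0 size 34 43 yaw 99.4 end widths 26 28 conf 0.54
tag px800 [269. 320.] c 521 -119.0 size 36 50 yaw 113.6 end widths 29 35 conf 0.74
[[ 426. -334.]
 [ 525. -324.]
 [ 413. -180.]
 [ 509. -170.]
 [ 402.  -35.]
 [ 494.  -26.]
 [ 391.  101.]
 [ 479.  109.]]
```

View pics/w10.png

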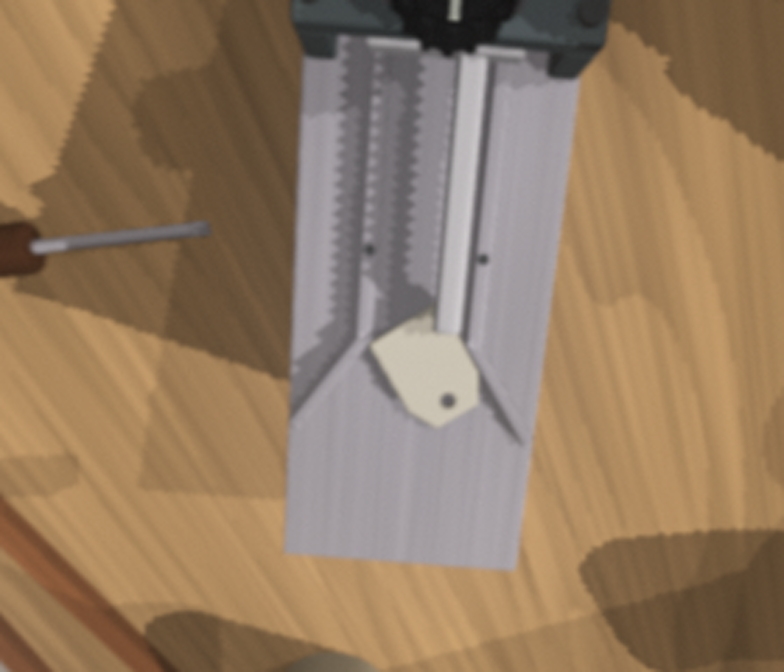

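```bash
cat >> h.py <<'E'
def onbed(c,uv,z):
    k,d=K(c);p=cv2.undistortPoints(np.array(uv,float).reshape(-1,1,2),k,d).reshape(-1,2)
    T=c["extrinsics"];r=np.c_[p,np.ones(len(p))]@T[:3,:3].T@M;q=M.T@(T[:3,3]-o)
    return q+r*((z-q[2])/r[:,2])[:,None]
E
python3 - <<'E'
from h import *
c=vision.read_camera("wrist")
V=np.array([[372,345],[432,332],[460,335],[478,375],[476,405],[437,427],[408,410],[447,401]])
print(onbed(c,V/2.8+[120,0],9).round(0))
print(onbed(c,np.array([[290,553],[517,570],[372,335],[293,415],[522,441]])/2.8+[120,0],0).round(0))
E
```

```text
[[199.  -8.   9.]
 [193.  13.   9.]
 [193.  23.   9.]
 [206.  31.   9.]
 [217.  32.   9.]
 [227.  18.   9.]
 [221.   7.   9.]
 [217.  21.   9.]]
[[283. -34.   0.]
 [283.  57.   0.]
 [196.  -8.   0.]
 [228. -36.   0.]
 [231.  52.   0.]]
```

Request:
drive_tool(
  series=[
    {"tx": 0, "ty": 0, "tz": 0, "rx": 0, "ry": 0, "rz": -1, "gripper": 0.3},
    {"tx": 0, "ty": 0, "tz": 0, "rx": 0, "ry": 0, "rz": -1, "gripper": 0},
    {"tx": 0, "ty": 0, "tz": 0, "rx": 0, "ry": 0, "rz": -1, "gripper": 0},
    {"tx": 0, "ty": 0, "tz": 0, "rx": 0, "ry": 0, "rz": -1, "gripper": 0},
    {"tx": 0, "ty": 0, "tz": 0, "rx": 0, "ry": 0, "rz": -1, "gripper": 0},
    {"tx": 0, "ty": 0, "tz": 0, "rx": 0, "ry": 0, "rz": -1, "gripper": 0},
    {"tx": 0, "ty": 0, "tz": 0, "rx": 0, "ry": 0, "rz": -1, "gripper": 0},
    {"tx": 0, "ty": 0, "tz": 0, "rx": 0, "ry": 0, "rz": -1, "gripper": 0},
    {"tx": 0, "ty": 0, "tz": 0, "rx": 0, "ry": 0, "rz": -1, "gripper": 0},
  ],
)

```text
t: 40.0
ee_pos: [573.5, -126.9, 285.6]
eef_rot: [[0.931, -0.329, 0.161], [-0.365, -0.868, 0.338], [0.029, -0.373, -0.927]]
wrist_force: [-0.1, -0.1, 0.5]
width: 0.0
grip_force: 0.0
```

Request:
drive_tool(
  series=[
    {"tx": 0, "ty": 0, "tz": 0, "rx": 0, "ry": 0, "rz": -0.95, "gripper": 0},
    {"tx": 0, "ty": 0, "tz": 0, "rx": 0, "ry": 0, "rz": -0.95, "gripper": 0},
    {"tx": 0, "ty": 0, "tz": 0, "rx": 0, "ry": 0, "rz": -0.95, "gripper": 0},
    {"tx": 0, "ty": 0, "tz": 0, "rx": 0, "ry": 0, "rz": -0.95, "gripper": 0},
    {"tx": 0, "ty": 0, "tz": 0, "rx": 0, "ry": 0, "rz": -0.95, "gripper": 0},
    {"tx": 0, "ty": 0, "tz": 0, "rx": 0, "ry": 0, "rz": -0.95, "gripper": 0},
    {"tx": 0, "ty": 0, "tz": 0, "rx": 0, "ry": 0, "rz": -0.95, "gripper": 0},
    {"tx": 0, "ty": 0, "tz": 0, "rx": 0, "ry": 0, "rz": -0.95, "gripper": 0},
    {"tx": 0, "ty": 0, "tz": 0, "rx": 0, "ry": 0, "rz": -0.95, "gripper": 0},
  ],
)

```text
t: 41.12
ee_pos: [573.6, -127.0, 285.9]
eef_rot: [[0.405, 0.9, 0.162], [0.834, -0.436, 0.338], [0.374, -0.002, -0.927]]
wrist_force: [0.2, 0.3, -0.1]
width: 0.0
grip_force: 0.0
```

Run:
```python
from h import *
vision.read_camera("top")
s=arm.read_state();print(s["joints"],s["width"],M.T@(s["ee_pos"]-o))
go(b2w([218,3,60]),bt(0,1))
c=snap("wrist","w11",(150,120,370,300),3.3)
```

```text
[-0.48128772  0.20013155  1.75123205  0.40811364  1.23145502 -0.1740584 ] 0.02125544668676574 [257.68170102   0.48355825 180.7321006 ]
t [-0.1586 -0.0091  0.483 ] r [-0.0014  0.0001  0.0004] rows 2.0
```

View pics/w11.png

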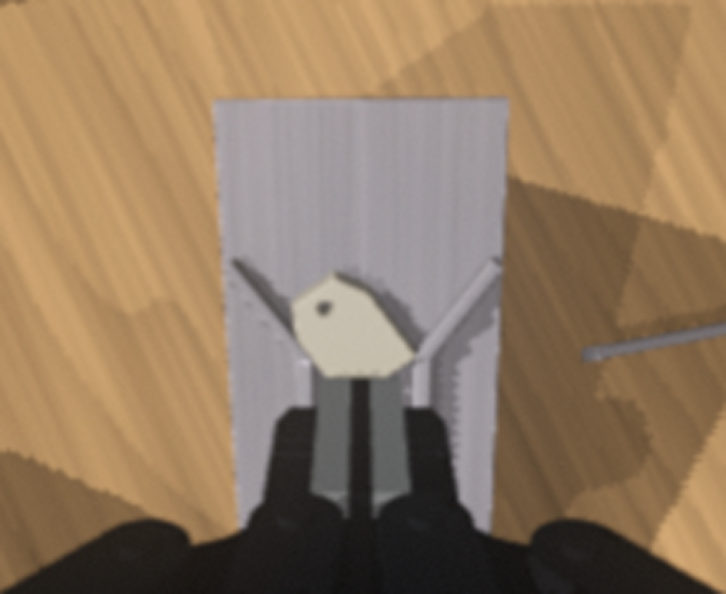

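Request:
drive_tool(
  series=[
    {"tx": -0.159, "ty": -0.009, "tz": 0.2, "rx": 0, "ry": 0, "rz": 0, "gripper": 0},
    {"tx": -0.159, "ty": -0.009, "tz": 0.4, "rx": 0, "ry": 0, "rz": 0, "gripper": 0},
    {"tx": -0.159, "ty": -0.009, "tz": 0.5, "rx": 0, "ry": 0, "rz": 0, "gripper": 0},
    {"tx": -0.159, "ty": -0.009, "tz": 0.54, "rx": 0, "ry": 0, "rz": 0, "gripper": 0},
    {"tx": -0.159, "ty": -0.009, "tz": 0.54, "rx": 0, "ry": 0, "rz": 0, "gripper": 0},
  ],
)

```text
t: 41.85
ee_pos: [578.2, -114.2, 147.0]
eef_rot: [[0.403, 0.9, 0.163], [0.835, -0.435, 0.337], [0.374, 0.0, -0.927]]
wrist_force: [-0.5, 0.2, 0.3]
width: -0.4
grip_force: 0.0
```

Run:
```python
from h import *
s=arm.read_state();print(M.T@(s["ee_pos"]-o),M.T@s["wrist_force"])
go(b2w([218,3,36]),bt(0,1))
```

```text
[218.12552683   2.09814539  46.66769136] [0.08354008 0.49264955 0.31684073]
t [-0.0005 -0.0036  0.0427] r [-0.0005  0.0002  0.0021] rows 0.2
```

Request:
drive_tool(
  series=[
    {"tx": 0, "ty": -0.003, "tz": 0.03, "rx": 0, "ry": 0, "rz": 0, "gripper": 0},
    {"tx": 0, "ty": -0.003, "tz": 0.04, "rx": 0, "ry": 0, "rz": 0, "gripper": 0},
    {"tx": 0, "ty": -0.003, "tz": 0.048, "rx": 0, "ry": 0, "rz": 0, "gripper": 0},
    {"tx": 0, "ty": -0.003, "tz": 0.048, "rx": 0, "ry": 0, "rz": 0, "gripper": 0},
  ],
)

```text
t: 42.35
ee_pos: [579.5, -110.1, 136.3]
eef_rot: [[0.403, 0.9, 0.164], [0.835, -0.435, 0.336], [0.374, 0.002, -0.927]]
wrist_force: [0.4, -0.4, 0.1]
width: -0.2
grip_force: 0.0
```

Request:
drive_tool(
  series=[
    {"tx": 0, "ty": 0, "tz": 0.006, "rx": 0, "ry": 0, "rz": 0, "gripper": 0},
    {"tx": 0, "ty": 0, "tz": 0.012, "rx": 0, "ry": 0, "rz": 0, "gripper": 0},
    {"tx": 0, "ty": 0, "tz": 0.012, "rx": 0, "ry": 0, "rz": 0, "gripper": 0},
  ],
)

```text
t: 42.72
ee_pos: [580.2, -110.1, 136.0]
eef_rot: [[0.401, 0.901, 0.165], [0.836, -0.434, 0.336], [0.374, 0.003, -0.927]]
wrist_force: [-7.5, -4.2, 13.2]
width: -0.3
grip_force: 7.1
```

Request:
drive_tool(
  series=[
    {"tx": 0.02, "ty": 0, "tz": 0, "rx": 0, "ry": 0, "rz": 0, "gripper": 0},
    {"tx": 0.05, "ty": 0, "tz": 0, "rx": 0, "ry": 0, "rz": 0, "gripper": 0},
    {"tx": 0.08, "ty": 0, "tz": 0, "rx": 0, "ry": 0, "rz": 0, "gripper": 0},
    {"tx": 0.11, "ty": 0, "tz": 0, "rx": 0, "ry": 0, "rz": 0.05, "gripper": 0},
    {"tx": 0.13, "ty": 0, "tz": 0, "rx": 0, "ry": 0, "rz": 0.12, "gripper": 0},
    {"tx": 0.15, "ty": 0, "tz": 0, "rx": 0, "ry": 0, "rz": 0.2, "gripper": 0},
    {"tx": 0.16, "ty": 0, "tz": 0, "rx": 0, "ry": 0, "rz": 0.28, "gripper": 0},
    {"tx": 0.16, "ty": 0, "tz": 0, "rx": 0, "ry": 0, "rz": 0.36, "gripper": 0},
    {"tx": 0.16, "ty": 0, "tz": 0, "rx": 0, "ry": 0, "rz": 0.38, "gripper": 0},
  ],
)

```text
t: 43.85
ee_pos: [598.5, -77.5, 151.1]
eef_rot: [[0.839, 0.517, 0.17], [0.445, -0.831, 0.333], [0.314, -0.204, -0.927]]
wrist_force: [0.1, -3.5, 8.1]
width: -0.1
grip_force: 4.2
```

Run:
```python
from h import *
s=arm.read_state();print(M.T@(s["ee_pos"]-o),M.T@s["wrist_force"])
c=snap("wrist","w12",(150,150,370,330),3.3)
for n in ("top","scene"):
    d=vision.silhouettes
c=vision.read_camera("scene");im=c["color"][160:250,80:240];cv2.imwrite("pics/s12.png",cv2.resize(im,None,fx=5,fy=5,interpolation=cv2.INTER_CUBIC))
```

```text
[ 2.58512876e+02 -7.82092372e-02  3.48076529e+01] [ 0.17704654 -1.61683927  8.67195331]
```

View pics/w12.png

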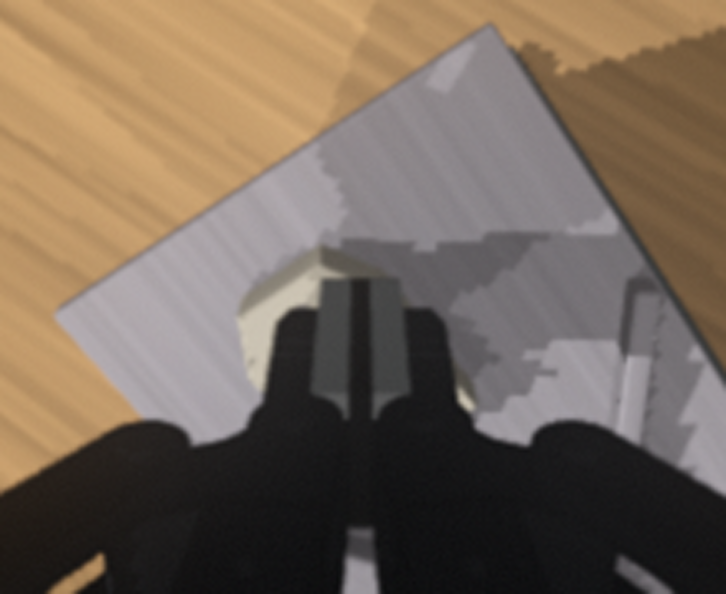

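Request:
drive_tool(
  series=[
    {"tx": 0, "ty": 0, "tz": 0, "rx": 0, "ry": 0, "rz": 0.05, "gripper": 0},
    {"tx": 0, "ty": 0, "tz": 0, "rx": 0, "ry": 0, "rz": 0.05, "gripper": 0},
    {"tx": 0, "ty": 0, "tz": -0.2, "rx": 0, "ry": 0, "rz": 0.05, "gripper": 0},
    {"tx": 0, "ty": 0, "tz": -0.4, "rx": 0, "ry": 0, "rz": 0.05, "gripper": 0},
    {"tx": 0, "ty": 0, "tz": -0.6, "rx": 0, "ry": 0, "rz": -0.38, "gripper": 0},
    {"tx": 0, "ty": 0, "tz": -0.6, "rx": 0, "ry": 0, "rz": -0.38, "gripper": 0},
    {"tx": 0, "ty": 0, "tz": -0.6, "rx": 0, "ry": 0, "rz": -0.38, "gripper": 0},
    {"tx": 0, "ty": 0, "tz": -0.6, "rx": 0, "ry": 0, "rz": -0.38, "gripper": 0},
    {"tx": 0, "ty": 0, "tz": -0.6, "rx": 0, "ry": 0, "rz": -0.38, "gripper": 0},
    {"tx": 0, "ty": 0, "tz": -0.6, "rx": 0, "ry": 0, "rz": -0.38, "gripper": 0},
  ],
)

```text
t: 45.2
ee_pos: [571.4, -126.1, 287.4]
eef_rot: [[0.404, 0.9, 0.164], [0.834, -0.436, 0.337], [0.374, 0.001, -0.927]]
wrist_force: [-0.3, -0.4, 1.0]
width: 0.1
grip_force: 0.0
```

Run:
```python
from h import *
vision.read_camera("top")
s=arm.read_state();print(s["joints"],M.T@(s["ee_pos"]-o))
for cam in("wrist","top","scene"):
    c=vision.read_camera(cam)
    for d in vision.silhouettes("tag1",cam):
        m=d["region"];b=c["color"][m].mean(0)
        if b.max()-b.min()>45: continue
        ys,xs=np.nonzero(m);l=onbed(c,np.c_[xs,ys],9);print(cam,round(d["confidence"],2),m.sum(),"bed centre",l.mean(0).round(0)[:2],"x",l[:,0].min().round(),l[:,0].max().round(),"y",l[:,1].min().round(),l[:,1].max().round(),b.round())
# brightness/colour (warm) profile along channel strip y=-10 at z=9, wrist + top
for cam in("wrist","top"):
    c=vision.read_camera(cam)
    for y in(-12,-6,0):
        X=np.arange(2,262,10);q=proj(c,b2w_all(np.c_[X,0*X+y,0*X+9]) if 0 else np.c_[X,0*X+y,0*X+9]@M.T+o).round().astype(int)
        print(cam,y,[(int(x),*map(int,c["color"][v,u])) if 0<=u<512 and 0<=v<384 else int(x) for x,(u,v) in zip(X,q)])
```

```text
[-0.48156606  0.19300775  1.75715451  0.40819914  1.23060684 -0.17599933] [258.04937525   2.96115625 181.90994797]
wrist 0.93 834 bed centre [211.  -3.] x 193.0 232.0 y -22.0 19.0 [165. 180. 188.]
wrist 0.74 1765 bed centre [411. -16.] x 392.0 426.0 y -40.0 6.0 [65. 83. 94.]
top 0.65 198 bed centre [209.  -5.] x 186.0 230.0 y -24.0 16.0 [197. 213. 222.]
top 0.46 73 bed centre [ 14. -10.] x -4.0 32.0 y -18.0 -2.0 [138. 152. 162.]
scene 0.55 180 bed centre [211.  -8.] x 184.0 235.0 y -28.0 15.0 [137. 149. 154.]
scene 0.44 113 bed centre [ 21. -10.] x -2.0 41.0 y -26.0 4.0 [101. 111. 116.]
wrist -12 [(2, 11, 10, 9), (12, 14, 14, 12), (22, 13, 12, 12), (32, 11, 11, 10), (42, 15, 15, 14), (52, 13, 13, 12), (62, 11, 11, 12), (72, 15, 15, 15), (82, 26, 24, 24), (92, 26, 25, 25), (102, 26, 25, 25), (112, 24, 24, 24), (122, 25, 25, 24), (132, 28, 29, 29), (142, 29, 29, 29), (152, 98, 98, 97), (162, 94, 93, 94), (172, 75, 75, 76), (182, 102, 100, 103), (192, 116, 118, 123), (202, 173, 190, 198), (212, 174, 189, 197), (222, 155, 168, 175), (232, 135, 130, 135), (242, 160, 156, 161), (252, 159, 
[... 1957 characters left out ...]
2), (192, 187, 203, 214), (202, 205, 222, 230), (212, 206, 222, 230), (222, 209, 225, 232), (232, 178, 180, 190), (242, 191, 182, 191), (252, 188, 180, 188)]
top 0 [(2, 155, 156, 163), (12, 162, 163, 170), (22, 141, 144, 152), (32, 162, 158, 164), (42, 159, 156, 162), (52, 47, 46, 47), (62, 11, 11, 12), (72, 11, 11, 11), (82, 79, 76, 70), (92, 48, 46, 46), (102, 103, 98, 100), (112, 35, 31, 31), (122, 27, 25, 24), (132, 43, 41, 43), (142, 191, 186, 194), (152, 184, 178, 185), (162, 192, 186, 194), (172, 194, 189, 196), (182, 192, 187, 194), (192, 178, 194, 206), (202, 206, 222, 230), (212, 206, 223, 230), (222, 204, 221, 231), (232, 190, 184, 193), (242, 193, 184, 194), (252, 193, 184, 193)]
```

```bash
cat >> h.py <<'E'
def bedtag(c,cam):
    for d in vision.silhouettes("tag1",cam):
        m=d["region"];b=c["color"][m].mean(0);ys,xs=np.nonzero(m);l=onbed(c,np.c_[xs,ys],9)
        if b.max()-b.min()>45 or not (150<l[:,0].mean()<300): continue
        ct=max(cv2.findContours(m.astype(np.uint8),cv2.RETR_EXTERNAL,cv2.CHAIN_APPROX_NONE)[0],key=len)
        print("conf",d["confidence"],"rect",cv2.minAreaRect(onbed(c,ct.reshape(-1,2),9)[:,:2].astype(np.float32)))
        ap=cv2.approxPolyDP(ct,2.0,True).reshape(-1,2);print("poly",onbed(c,ap,9).round(0)[:,:2].tolist())
        g=cv2.cvtColor(c["color"],cv2.COLOR_BGR2GRAY).astype(float);er=cv2.erode(m.astype(np.uint8),np.ones((5,5)))>0
        g[~er]=999;k=np.unravel_index(g.argmin(),g.shape);print("hole?",g.min(),onbed(c,[[k[1],k[0]]],9).round(0)[0,:2],"median",np.median(g[er]))
E
python3 - <<'E'
from h import *
c=vision.read_camera("wrist");bedtag(c,"wrist")
s=cv2.imread("pics/s12.png")
E
```

```text
conf 0.8 rect ((210.7060089111328, -3.5228328704833984), (31.602609634399414, 41.05878448486328), 57.88145446777344)
poly [[222.0, -22.0], [232.0, -5.0], [221.0, 8.0], [201.0, 18.0], [195.0, 10.0], [194.0, -9.0], [207.0, -19.0]]
hole? 90.0 [219. -11.] median 190.0
```

Run:
```python
from h import *
go(b2w([216,-6.5,45]),bt(0,1)@R.from_rotvec([0,0,np.radians(32)]).as_matrix())
```

```text
t [-0.1682  0.0371  0.5478] r [0.00e+00 2.00e-04 3.58e-01] rows 3.0
```

Request:
drive_tool(
  series=[
    {"tx": -0.168, "ty": 0.037, "tz": 0.2, "rx": 0, "ry": 0, "rz": 0.358, "gripper": 0},
    {"tx": -0.168, "ty": 0.037, "tz": 0.4, "rx": 0, "ry": 0, "rz": 0.358, "gripper": 0},
    {"tx": -0.168, "ty": 0.037, "tz": 0.5, "rx": 0, "ry": 0, "rz": 0.358, "gripper": 0},
    {"tx": -0.168, "ty": 0.037, "tz": 0.548, "rx": 0, "ry": 0, "rz": 0.358, "gripper": 0},
    {"tx": -0.168, "ty": 0.037, "tz": 0.548, "rx": 0, "ry": 0, "rz": 0.358, "gripper": 0},
    {"tx": -0.168, "ty": 0.037, "tz": 0.58, "rx": 0, "ry": 0, "rz": 0.358, "gripper": 0},
    {"tx": -0.168, "ty": 0.037, "tz": 0.58, "rx": 0, "ry": 0, "rz": 0.358, "gripper": 0},
  ],
)

```text
t: 46.62
ee_pos: [587.0, -116.7, 137.8]
eef_rot: [[0.82, 0.548, 0.165], [0.475, -0.813, 0.336], [0.318, -0.197, -0.927]]
wrist_force: [-0.4, 0.0, -0.7]
width: 0.0
grip_force: 0.0
```

Run:
```python
from h import *
s=arm.read_state();print(M.T@(s["ee_pos"]-o),M.T@s["wrist_force"])
go(b2w([216,-6.5,35]),bt(0,1)@R.from_rotvec([0,0,np.radians(32)]).as_matrix())
```

```text
[216.23920726  -6.83849116  37.51805224] [-0.39523675  0.41046894 -0.56293398]
t [-0.0015 -0.0007  0.0101] r [ 0.0006 -0.0002  0.0008] rows 0.0
```

Request:
drive_tool(
  series=[
    {"tx": 0, "ty": 0, "tz": 0.015, "rx": 0, "ry": 0, "rz": 0, "gripper": 0},
    {"tx": 0, "ty": 0, "tz": 0.021, "rx": 0, "ry": 0, "rz": 0, "gripper": 0},
    {"tx": 0, "ty": 0, "tz": 0.021, "rx": 0, "ry": 0, "rz": 0, "gripper": 0},
  ],
)

```text
t: 47.0
ee_pos: [588.1, -115.9, 135.3]
eef_rot: [[0.82, 0.548, 0.166], [0.476, -0.813, 0.336], [0.319, -0.196, -0.927]]
wrist_force: [-5.7, -3.1, 11.4]
width: -0.2
grip_force: 6.5
```

Run:
```python
from h import *
s=arm.read_state();print(M.T@(s["ee_pos"]-o),M.T@s["wrist_force"])
```

```text
[216.37153381  -7.58096573  34.73501319] [-0.59651054  3.81659081 12.55552629]
```

Request:
drive_tool(
  series=[
    {"tx": 0.02, "ty": -0.013, "tz": 0, "rx": 0, "ry": 0, "rz": 0, "gripper": 0},
    {"tx": 0.041, "ty": -0.026, "tz": 0, "rx": 0, "ry": 0, "rz": 0, "gripper": 0},
    {"tx": 0.055, "ty": -0.04, "tz": 0, "rx": 0, "ry": 0, "rz": -0.06, "gripper": 0},
    {"tx": 0.065, "ty": -0.055, "tz": 0, "rx": 0, "ry": 0, "rz": -0.12, "gripper": 0},
    {"tx": 0.075, "ty": -0.07, "tz": 0, "rx": 0, "ry": 0, "rz": -0.18, "gripper": 0},
    {"tx": 0.081, "ty": -0.081, "tz": 0, "rx": 0, "ry": 0, "rz": -0.24, "gripper": 0},
    {"tx": 0.081, "ty": -0.081, "tz": 0, "rx": 0, "ry": 0, "rz": -0.3, "gripper": 0},
    {"tx": 0.081, "ty": -0.081, "tz": 0, "rx": 0, "ry": 0, "rz": -0.356, "gripper": 0},
    {"tx": 0.081, "ty": -0.081, "tz": 0, "rx": 0, "ry": 0, "rz": -0.356, "gripper": 0},
  ],
)

```text
t: 48.12
ee_pos: [595.1, -90.3, 145.9]
eef_rot: [[0.404, 0.899, 0.169], [0.835, -0.438, 0.334], [0.375, 0.006, -0.927]]
wrist_force: [-2.5, -3.3, 8.7]
width: 0.2
grip_force: 4.8
```

Run:
```python
from h import *
s=arm.read_state();print(M.T@(s["ee_pos"]-o),M.T@s["wrist_force"])
for cam in("wrist","top"):
    c=vision.read_camera(cam);print(cam);bedtag(c,cam)
```

```text
[244.56819943  -2.61529409  34.77463252] [-0.47658522  0.77206579  9.56253972]
wrist
conf 0.62 rect ((251.8402099609375, -6.472204208374023), (31.069395065307617, 17.426992416381836), 71.79788208007812)
poly [[251.0, 10.0], [248.0, 10.0], [248.0, 7.0], [254.0, 4.0], [254.0, -7.0], [249.0, -9.0], [248.0, -13.0], [239.0, -19.0], [251.0, -18.0], [259.0, -12.0], [260.0, 4.0]]
hole? 96.0 [249. -17.] median 138.5
top
conf 0.48 rect ((248.4193878173828, -0.5087203979492188), (18.055679321289062, 32.13068771362305), 29.699419021606445)
poly [[258.0, -14.0], [254.0, 8.0], [235.0, 10.0], [253.0, -1.0], [248.0, -19.0]]
hole? 999.0 [963.  25.] median nan
  return _methods._mean(a, axis=axis, dtype=dtype,
  ret = ret.dtype.type(ret / rcount)
```

Request:
drive_tool(
  series=[
    {"tx": 0, "ty": -0.011, "tz": 0, "rx": 0, "ry": 0, "rz": -0.04, "gripper": 0},
    {"tx": -0.02, "ty": -0.011, "tz": 0, "rx": 0, "ry": 0, "rz": -0.04, "gripper": 0},
    {"tx": -0.05, "ty": -0.011, "tz": 0, "rx": 0, "ry": 0, "rz": -0.04, "gripper": 0},
    {"tx": -0.08, "ty": -0.011, "tz": 0, "rx": 0, "ry": 0, "rz": -0.04, "gripper": 0},
    {"tx": -0.11, "ty": -0.011, "tz": 0, "rx": 0, "ry": 0, "rz": -0.04, "gripper": 0},
    {"tx": -0.135, "ty": -0.011, "tz": 0, "rx": 0, "ry": 0, "rz": -0.04, "gripper": 0},
    {"tx": -0.135, "ty": -0.011, "tz": 0, "rx": 0, "ry": 0, "rz": -0.04, "gripper": 0},
  ],
)

```text
t: 49.2
ee_pos: [579.1, -116.2, 133.6]
eef_rot: [[0.347, 0.922, 0.169], [0.859, -0.385, 0.337], [0.376, 0.028, -0.926]]
wrist_force: [-2.5, -1.4, 10.1]
width: -0.2
grip_force: 5.1
```

Run:
```python
from h import *
s=arm.read_state();print(M.T@(s["ee_pos"]-o),M.T@s["wrist_force"])
c=vision.read_camera("wrist");bedtag(c,"wrist")
```

```text
[211.86646494   0.44472195  34.79608705] [ 1.5864092   1.65262579 10.22571128]
conf 0.74 rect ((218.39620971679688, 1.878631591796875), (41.69819259643555, 30.122447967529297), 12.459491729736328)
poly [[237.0, 14.0], [224.0, 18.0], [213.0, 16.0], [215.0, 10.0], [221.0, 8.0], [221.0, -4.0], [216.0, -6.0], [216.0, -10.0], [214.0, -13.0], [201.0, -17.0], [229.0, -11.0], [234.0, -8.0], [240.0, -2.0]]
hole? 82.0 [228.   6.] median 167.0
```

Request:
drive_tool(
  series=[
    {"tx": 0.02, "ty": 0.001, "tz": 0, "rx": 0, "ry": 0, "rz": 0, "gripper": 0},
    {"tx": 0.04, "ty": 0.002, "tz": 0, "rx": 0, "ry": 0, "rz": 0, "gripper": 0},
    {"tx": 0.04, "ty": 0.002, "tz": 0, "rx": 0, "ry": 0, "rz": 0.06, "gripper": 0},
    {"tx": 0.04, "ty": 0.002, "tz": 0, "rx": 0, "ry": 0, "rz": 0.12, "gripper": 0},
    {"tx": 0.04, "ty": 0.002, "tz": 0, "rx": 0, "ry": 0, "rz": 0.12, "gripper": 0},
  ],
)

```text
t: 49.92
ee_pos: [583.1, -109.1, 136.9]
eef_rot: [[0.514, 0.841, 0.17], [0.773, -0.54, 0.334], [0.372, -0.04, -0.927]]
wrist_force: [-2.1, -3.1, 8.5]
width: -0.2
grip_force: 4.6
```

Run:
```python
from h import *
s=arm.read_state();print(M.T@(s["ee_pos"]-o),M.T@s["wrist_force"],M.T@s["eef_rot"][:,0])
c=vision.read_camera("wrist");bedtag(c,"wrist")
```

```text
[ 2.20657517e+02 -8.06540026e-02  3.47981220e+01] [-0.27332989  0.48737405  9.27054491] [ 9.92382156e-01 -1.23197181e-01  3.32139189e-04]
conf 0.76 rect ((231.40802001953125, -4.54578971862793), (41.966064453125, 29.83715057373047), 63.41327667236328)
poly [[245.0, 12.0], [234.0, 16.0], [225.0, 15.0], [225.0, 9.0], [230.0, 6.0], [229.0, -5.0], [223.0, -8.0], [220.0, -14.0], [209.0, -15.0], [209.0, -17.0], [239.0, -12.0], [247.0, -6.0], [248.0, -3.0]]
hole? 85.0 [237.   5.] median 162.0
```

Request:
drive_tool(
  series=[
    {"tx": 0.02, "ty": -0.002, "tz": 0, "rx": 0, "ry": 0, "rz": 0, "gripper": 0},
    {"tx": 0.05, "ty": -0.006, "tz": 0, "rx": 0, "ry": 0, "rz": 0, "gripper": 0},
    {"tx": 0.08, "ty": -0.01, "tz": 0, "rx": 0, "ry": 0, "rz": 0, "gripper": 0},
    {"tx": 0.08, "ty": -0.01, "tz": 0, "rx": 0, "ry": 0, "rz": 0.05, "gripper": 0},
    {"tx": 0.08, "ty": -0.01, "tz": 0, "rx": 0, "ry": 0, "rz": 0.09, "gripper": 0},
    {"tx": 0.08, "ty": -0.01, "tz": 0, "rx": 0, "ry": 0, "rz": 0.09, "gripper": 0},
  ],
)

```text
t: 50.78
ee_pos: [591.4, -92.1, 144.6]
eef_rot: [[0.627, 0.76, 0.17], [0.689, -0.643, 0.334], [0.363, -0.092, -0.927]]
wrist_force: [-1.7, -4.0, 8.6]
width: 0.1
grip_force: 4.5
```

Run:
```python
from h import *
vision.read_camera("top")
s=arm.read_state();print(M.T@(s["ee_pos"]-o),M.T@s["wrist_force"],M.T@s["eef_rot"][:,0])
c=vision.read_camera("wrist");bedtag(c,"wrist")
# apron far corners check: bed steel vs wood edge along lines
for y in(-30,0,30):
    X=np.arange(270,310,2);q=proj(c,np.c_[X,0*X+y,0*X]@M.T+o).round().astype(int)
    print(y,[(int(x),int(c["color"][v,u][2])-int(c["color"][v,u][0])) for x,(u,v) in zip(X,q) if 0<=u<512 and 0<=v<384])
for x in(275,):
    Y=np.arange(-60,61,3);q=proj(c,np.c_[0*Y+x,Y,0*Y]@M.T+o).round().astype(int)
    print([(int(x),int(c["color"][v,u][2])-int(c["color"][v,u][0])) for x,(u,v) in zip(Y,q) if 0<=u<512 and 0<=v<384])
```

```text
[ 2.41016220e+02 -1.22444230e-01  3.48063601e+01] [-0.93413592  1.04747653  9.49234192] [ 0.96521876 -0.26143823  0.00167444]
conf 0.66 rect ((246.85037231445312, 0.3496818542480469), (42.15487289428711, 31.14873504638672), 9.785829544067383)
poly [[266.0, 11.0], [251.0, 17.0], [246.0, 15.0], [247.0, 8.0], [251.0, 3.0], [248.0, -7.0], [242.0, -7.0], [241.0, -11.0], [238.0, -13.0], [229.0, -13.0], [229.0, -17.0], [258.0, -13.0], [267.0, -8.0], [269.0, -5.0]]
hole? 86.0 [259.   5.] median 163.0
-30 [(270, 1), (272, 2), (274, 2), (276, 1), (278, 2), (280, 1), (282, 2), (284, 2), (286, 4), (288, 9), (290, 76), (292, 81), (294, 83), (296, 81), (298, 80), (300, 81), (302, 78), (304, 79), (306, 81), (308, 82)]
0 [(270, 0), (272, 0), (274, 1), (276, 2), (278, 1), (280, 1), (282, 2), (284, 3), (286, 3), (288, 27), (290, 84), (292, 86), (294, 88), (296, 86), (298, 87), (300, 88), (302, 87), (304, 87), (306, 86), (308, 85)]
30 [(270, 2), (272, 2), (274, 1), (276, 1), (278, 2), (280, 2), (282, 2), (284, 3), (286, 2), (288, 39), (290, 86), (292, 85), (294, 85), (296, 86), (298, 88), (300, 89), (302, 91), (304, 91), (306, 91), (308, 92)]
[(-60, 81), (-57, 73), (-54, 78), (-51, 79), (-48, 80), (-45, 2), (-42, 2), (-39, 2), (-36, 1), (-33, 1), (-30, 2), (-27, 2), (-24, 1), (-21, 2), (-18, 2), (-15, 1), (-12, 2), (-9, 1), (-6, 0), (-3, 0), (0, 2), (3, 2), (6, 1), (9, 2), (12, 1), (15, 2), (18, 2), (21, 1), (24, 1), (27, 1), (30, 1), (33, 3), (36, 3), (39, 3), (42, 3), (45, 3), (48, 3), (51, 76), (54, 82), (57, 83), (60, 84)]
```

Request:
drive_tool(
  series=[
    {"tx": 0, "ty": 0, "tz": 0, "rx": 0, "ry": 0, "rz": -0.1, "gripper": 0},
    {"tx": 0, "ty": 0, "tz": 0, "rx": 0, "ry": 0, "rz": -0.2, "gripper": 0},
    {"tx": 0, "ty": 0, "tz": 0, "rx": 0, "ry": 0, "rz": -0.27, "gripper": 0},
    {"tx": 0, "ty": 0, "tz": 0.004, "rx": 0, "ry": 0, "rz": -0.27, "gripper": 0.1},
    {"tx": 0, "ty": 0, "tz": 0.006, "rx": 0, "ry": 0, "rz": -0.27, "gripper": 0.18},
    {"tx": 0, "ty": 0, "tz": 0.006, "rx": 0, "ry": 0, "rz": -0.27, "gripper": 0.18},
    {"tx": 0, "ty": 0, "tz": 0.006, "rx": 0, "ry": 0, "rz": -0.27, "gripper": 0.18},
  ],
)

```text
t: 51.8
ee_pos: [594.3, -93.1, 145.1]
eef_rot: [[0.258, 0.95, 0.176], [0.893, -0.304, 0.331], [0.368, 0.072, -0.927]]
wrist_force: [1.6, -4.6, 11.9]
width: 14.8
grip_force: 5.9
```

Run:
```python
from h import *
vision.read_camera("top")
s=arm.read_state();print(M.T@(s["ee_pos"]-o),M.T@s["wrist_force"],M.T@s["eef_rot"][:,0],s["width"])
c=vision.read_camera("wrist");bedtag(c,"wrist")
```

```text
[241.62244431  -3.12858714  35.10977926] [-0.04666822 -1.96395106 12.27438369] [ 0.98719176  0.15952752 -0.0018443 ] 15.411392583444286
conf 0.59 rect ((245.51681518554688, 5.436151504516602), (43.43263626098633, 29.913116455078125), 7.115245819091797)
poly [[265.0, 17.0], [252.0, 21.0], [242.0, 19.0], [242.0, 15.0], [248.0, 13.0], [249.0, 8.0], [245.0, 6.0], [226.0, 3.0], [225.0, -4.0], [228.0, -11.0], [258.0, -8.0], [268.0, 0.0]]
hole? 82.0 [257.   8.] median 154.0
```

Request:
drive_tool(
  series=[
    {"tx": 0, "ty": -0.01, "tz": 0.006, "rx": 0, "ry": 0, "rz": 0, "gripper": 0.1},
    {"tx": 0, "ty": -0.01, "tz": 0.008, "rx": 0, "ry": 0, "rz": 0, "gripper": 0.1},
    {"tx": 0, "ty": -0.01, "tz": 0.008, "rx": 0, "ry": 0, "rz": 0.05, "gripper": 0.1},
    {"tx": 0, "ty": -0.01, "tz": 0.008, "rx": 0, "ry": 0, "rz": 0.1, "gripper": 0.1},
    {"tx": 0, "ty": -0.01, "tz": 0.008, "rx": 0, "ry": 0, "rz": 0.1, "gripper": 0.1},
  ],
)

```text
t: 52.58
ee_pos: [591.7, -92.4, 144.7]
eef_rot: [[0.403, 0.899, 0.175], [0.835, -0.439, 0.331], [0.374, 0.013, -0.927]]
wrist_force: [-5.4, -8.7, 21.1]
width: 8.6
grip_force: 11.6
```

```bash
cat >> h.py <<'E'
def apron_y(c,x=278):
    Y=np.arange(-65,66,.5);q=proj(c,np.c_[0*Y+x,Y,0*Y]@M.T+o).round().astype(int)
    ok=[y for y,(u,v) in zip(Y,q) if 0<=u<512 and 0<=v<384 and int(c["color"][v,u][2])-int(c["color"][v,u][0])<30]
    print("apron y",min(ok),max(ok))
E
python3 - <<'E'
from h import *
vision.read_camera("top")
s=arm.read_state();print(M.T@(s["ee_pos"]-o),M.T@s["wrist_force"],M.T@s["eef_rot"][:,0],s["width"])
c=vision.read_camera("wrist");bedtag(c,"wrist");apron_y(c)
E
```

```text
[240.99159459  -0.45535708  34.98885526] [-0.93681677  1.77675183 22.66124748] [ 9.99987857e-01  4.89414160e-03 -5.76421538e-04] 8.817243589216222
apron y -46.0 49.5
```

Run:
```python
from h import *
for i in range(2):
    c=vision.read_camera("wrist");bedtag(c,"wrist")
# own segmentation: tag is warm off-white (R-B>15), bed grey, near tag on plane z=9
c=vision.read_camera("wrist");im=c["color"].astype(int)
v,u=np.mgrid[0:384,0:512];l=onbed(c,np.c_[u.ravel(),v.ravel()],9).reshape(384,512,3)
m=((im[...,2]-im[...,0])>12)&(im[...,2]>80)&(abs(l[...,0]-246)<26)&(abs(l[...,1]-2)<24)
n,lab,st,ce=cv2.connectedComponentsWithStats(m.astype(np.uint8))
for k in range(1,n):
    if st[k,4]<60: continue
    ct=max(cv2.findContours((lab==k).astype(np.uint8),0,1)[0],key=len)
    print(st[k,4],onbed(c,cv2.approxPolyDP(ct,1.5,True).reshape(-1,2),9).round(1)[:,:2].tolist())
```

```text
conf 0.69 rect ((253.60951232910156, 1.8171424865722656), (75.3260498046875, 91.61180877685547), 0.35948503017425537)
poly [[290.0, -43.0], [291.0, -32.0], [290.0, 46.0], [245.0, 46.0], [233.0, 47.0], [223.0, 46.0], [221.0, 40.0], [216.0, 37.0], [217.0, 30.0], [228.0, 23.0], [244.0, 19.0], [255.0, 19.0], [268.0, 12.0], [269.0, -4.0], [257.0, -11.0], [245.0, -12.0], [244.0, -16.0], [240.0, -20.0], [226.0, -23.0], [218.0, -28.0], [216.0, -37.0], [223.0, -44.0]]
hole? 43.0 [188.   7.] median 148.0
conf 0.65 rect ((248.32614135742188, 4.947080612182617), (29.926109313964844, 42.86000061035156), 71.635498046875)
poly [[268.0, 12.0], [256.0, 18.0], [244.0, 18.0], [244.0, 14.0], [250.0, 11.0], [250.0, 6.0], [242.0, 4.0], [226.0, 4.0], [226.0, -3.0], [248.0, -4.0], [250.0, -5.0], [249.0, -11.0], [257.0, -10.0], [268.0, -4.0]]
hole? 83.0 [257.   5.] median 158.0
conf 0.84 rect ((248.2570037841797, 5.187376022338867), (29.72251319885254, 42.2894401550293), 72.60271453857422)
poly [[268.0, 11.0], [257.0, 18.0], [245.0, 18.0], [244.0, 14.0], [251.0, 10.0], [250.0, 5.0], [226.0, 4.0], [226.0, -3.0], [248.0, -4.0], [251.0, -11.0], [257.0, -10.0], [268.0, -4.0]]
hole? 82.0 [257.   5.] median 158.0
1911 [[266.9, 12.3], [253.7, 18.7], [243.6, 17.9], [244.3, 12.8], [250.0, 11.0], [250.0, 5.3], [248.7, 4.2], [237.8, 3.6], [225.6, 4.2], [226.3, -4.1], [248.7, -3.8], [250.0, -4.9], [250.0, -10.6], [255.6, -10.4], [267.5, -4.1]]
```

Request:
drive_tool(
  series=[
    {"tx": 0, "ty": 0.004, "tz": -0.004, "rx": 0, "ry": 0, "rz": 0, "gripper": 0.1},
    {"tx": 0, "ty": 0.008, "tz": -0.006, "rx": 0, "ry": 0, "rz": 0, "gripper": 0.1},
    {"tx": 0, "ty": 0.008, "tz": -0.006, "rx": 0, "ry": 0, "rz": 0, "gripper": 0.1},
  ],
)

```text
t: 53.35
ee_pos: [591.8, -92.5, 144.7]
eef_rot: [[0.403, 0.899, 0.171], [0.835, -0.438, 0.333], [0.375, 0.009, -0.927]]
wrist_force: [-6.1, -5.7, 17.5]
width: 8.3
grip_force: 9.5
```

```bash
cat >> h.py <<'E'
def seg(c,x0=246):
    im=c["color"].astype(int);v,u=np.mgrid[0:384,0:512];l=onbed(c,np.c_[u.ravel(),v.ravel()],9).reshape(384,512,3)
    m=((im[...,2]-im[...,0])>12)&(im[...,2]>80)&(abs(l[...,0]-x0)<26)&(abs(l[...,1]-2)<24)
    n,lab,st,ce=cv2.connectedComponentsWithStats(m.astype(np.uint8))
    for k in range(1,n):
        if st[k,4]<60: continue
        ct=max(cv2.findContours((lab==k).astype(np.uint8),0,1)[0],key=len)
        print(st[k,4],onbed(c,cv2.approxPolyDP(ct,1.5,True).reshape(-1,2),9).round(1)[:,:2].tolist())
E
python3 - <<'E'
from h import *
s=arm.read_state();print(M.T@(s["ee_pos"]-o),M.T@s["wrist_force"])
c=vision.read_camera("wrist");seg(c);apron_y(c)
E
```

```text
[240.93368028  -0.64383156  35.00480955] [-0.65129963  2.98157308 19.16869418]
1901 [[266.9, 12.2], [256.1, 18.0], [243.6, 17.9], [244.2, 12.7], [250.0, 10.9], [250.0, 5.2], [246.8, 3.5], [225.6, 4.2], [225.6, -3.0], [227.0, -4.1], [248.7, -3.8], [250.0, -5.0], [250.0, -10.6], [255.5, -10.5], [264.6, -4.7], [267.5, -4.2]]
apron y -46.0 49.5
```

Request:
drive_tool(
  series=[
    {"tx": 0, "ty": 0.008, "tz": -0.008, "rx": 0, "ry": 0, "rz": 0, "gripper": 0.1},
    {"tx": 0, "ty": 0.01, "tz": -0.009, "rx": 0, "ry": 0, "rz": 0, "gripper": 0.1},
    {"tx": 0, "ty": 0.01, "tz": -0.009, "rx": 0, "ry": 0, "rz": 0, "gripper": 0.1},
  ],
)

```text
t: 53.78
ee_pos: [592.2, -92.9, 144.7]
eef_rot: [[0.404, 0.899, 0.168], [0.834, -0.437, 0.335], [0.375, 0.005, -0.927]]
wrist_force: [-3.6, -2.8, 11.2]
width: 8.6
grip_force: 5.6
```

Run:
```python
from h import *
s=arm.read_state();print(M.T@(s["ee_pos"]-o),M.T@s["wrist_force"])
c=vision.read_camera("wrist");seg(c);apron_y(c)
```

```text
[240.82129867  -1.1611634   35.05766954] [ 0.43219415  1.98022956 11.9201847 ]
1911 [[266.7, 11.8], [255.3, 17.7], [244.1, 18.0], [244.1, 12.3], [249.8, 10.5], [249.8, 4.8], [244.7, 3.1], [225.4, 3.8], [225.4, -3.9], [248.5, -4.3], [249.8, -5.4], [249.8, -11.1], [255.4, -10.9], [267.3, -4.6]]
apron y -45.5 49.5
```

Request:
drive_tool(
  series=[
    {"tx": 0, "ty": 0.006, "tz": -0.003, "rx": 0, "ry": 0, "rz": 0, "gripper": 0.1},
    {"tx": 0, "ty": 0.009, "tz": -0.004, "rx": 0, "ry": 0, "rz": 0, "gripper": 0.1},
    {"tx": 0, "ty": 0.009, "tz": -0.004, "rx": 0, "ry": 0, "rz": 0, "gripper": 0.1},
  ],
)

```text
t: 54.2
ee_pos: [593.3, -93.6, 144.6]
eef_rot: [[0.404, 0.899, 0.166], [0.834, -0.437, 0.336], [0.375, 0.003, -0.927]]
wrist_force: [-3.0, -1.5, 7.7]
width: 8.2
grip_force: 4.0
```

Run:
```python
from h import *
s=arm.read_state();print(M.T@(s["ee_pos"]-o),M.T@s["wrist_force"])
c=vision.read_camera("wrist");seg(c);apron_y(c);apron_y(c,260)
```

```text
[240.59150062  -2.46636722  35.07260101] [0.42802501 1.99333502 8.17434438]
1913 [[267.1, 9.4], [265.9, 11.1], [255.1, 16.4], [243.8, 16.8], [243.8, 11.0], [249.5, 9.2], [249.5, 3.5], [244.5, 1.9], [225.2, 2.5], [225.2, -5.2], [248.3, -5.5], [249.6, -6.7], [249.6, -12.3], [255.1, -12.2], [267.1, -5.9]]
apron y -46.0 49.5
apron y -46.0 49.5
```

Request:
drive_tool(
  series=[
    {"tx": 0, "ty": -0.003, "tz": -0.002, "rx": 0, "ry": 0, "rz": 0, "gripper": 0.1},
    {"tx": 0, "ty": -0.003, "tz": -0.002, "rx": 0, "ry": 0, "rz": 0, "gripper": 0.1},
    {"tx": 0, "ty": -0.003, "tz": -0.25, "rx": 0, "ry": 0, "rz": 0, "gripper": 0.1},
    {"tx": 0, "ty": -0.003, "tz": -0.5, "rx": 0, "ry": 0, "rz": 0, "gripper": 0.1},
    {"tx": 0.06, "ty": -0.003, "tz": -0.6, "rx": 0, "ry": 0, "rz": 0, "gripper": 0.1},
    {"tx": 0.06, "ty": -0.003, "tz": -0.6, "rx": 0, "ry": 0, "rz": 0, "gripper": 0.1},
    {"tx": 0.06, "ty": -0.003, "tz": -0.6, "rx": 0, "ry": 0, "rz": 0, "gripper": 0.1},
    {"tx": 0.06, "ty": -0.003, "tz": -0.6, "rx": 0, "ry": 0, "rz": 0, "gripper": 0.1},
  ],
)

```text
t: 55.25
ee_pos: [572.1, -129.8, 284.6]
eef_rot: [[0.407, 0.899, 0.16], [0.833, -0.437, 0.338], [0.374, -0.004, -0.927]]
wrist_force: [0.6, -0.6, 0.4]
width: 8.6
grip_force: 0.0
```

Run:
```python
from h import *
vision.read_camera("top")
c=vision.read_camera("wrist");bedtag(c,"wrist");seg(c,205);seg(c,150);apron_y(c)
```

```text
apron y -45.5 49.5
```

Run:
```python
from h import *
go(b2w([99,-1.2,190]),bt(0,1))
```

```text
t [-0.6221  0.0048 -0.0343] r [-0.0017  0.0001  0.    ] rows 2.5
```

Request:
drive_tool(
  series=[
    {"tx": -0.2, "ty": 0.003, "tz": -0.03, "rx": 0, "ry": 0, "rz": 0, "gripper": 1},
    {"tx": -0.45, "ty": 0.005, "tz": -0.03, "rx": 0, "ry": 0, "rz": 0, "gripper": 1},
    {"tx": -0.622, "ty": 0.005, "tz": -0.03, "rx": 0, "ry": 0, "rz": 0, "gripper": 1},
    {"tx": -0.622, "ty": 0.005, "tz": -0.03, "rx": 0, "ry": 0, "rz": 0, "gripper": 1},
    {"tx": -0.622, "ty": 0.005, "tz": -0.03, "rx": 0, "ry": 0, "rz": 0, "gripper": 1},
  ],
)

```text
t: 56.02
ee_pos: [510.3, -263.0, 235.7]
eef_rot: [[0.406, 0.899, 0.164], [0.833, -0.438, 0.338], [0.375, -0.0, -0.927]]
wrist_force: [0.2, 0.4, -0.9]
width: 85.7
grip_force: 0.0
```

```bash
cat >> h.py <<'E'
def warm(c,ys=(-10,-5,0),z=9,X=np.arange(0,205,4)):
    for y in ys:
        q=proj(c,np.c_[X,0*X+y,0*X+z]@M.T+o).round().astype(int)
        print(y,[(int(x),int(c["color"][v,u][2])-int(c["color"][v,u][0]),int(c["color"][v,u][2])) for x,(u,v) in zip(X,q) if 0<=u<512 and 0<=v<384])
E
python3 - <<'E'
from h import *
vision.read_camera("top")
s=arm.read_state();print(M.T@(s["ee_pos"]-o),s["joints"])
c=vision.read_camera("wrist");warm(c)
for d in vision.silhouettes("tag1","wrist"):
    m=d["region"];ys,xs=np.nonzero(m);l=onbed(c,np.c_[xs,ys],9);print(round(d["confidence"],2),m.sum(),l.min(0).round(),l.max(0).round(),c["color"][m].mean(0).round())
c=vision.read_camera("scene");print("scene");warm(c)
E
```

```text
[100.41019905  -2.25790741 190.40357212] [-0.73707042  0.27799922  1.76192684  0.39067093  1.23917837 -0.43905284]
-10 [(0, 25, 158), (4, 25, 159), (8, 25, 159), (12, 25, 159), (16, 24, 158), (20, 24, 159), (24, 25, 159), (28, 24, 158), (32, 23, 159), (36, 21, 146), (40, 22, 154), (44, 23, 157), (48, 23, 157), (52, 17, 122), (56, 2, 33), (60, 2, 39), (64, 1, 120), (68, -1, 128), (72, -1, 127), (76, 1, 129), (80, -1, 117), (84, 2, 39), (88, 3, 40), (92, 3, 35), (96, 2, 35), (100, 1, 85), (104, 2, 139), (108, 16, 129), (112, 20, 150), (116, 9, 114), (120, 0, 106), (124, 0, 110), (128, 0, 109), (132, 0, 109), (136, 2, 110), (140, 0, 110), (144, 0, 110), (148, 1, 111), (152, 0, 111), (156, 2, 114), (160, -1, 112), (164, -1, 111), (168, 0, 112), (172, 1, 113), (176, 0, 112), (180, -1, 118), (184, -1, 162), (188, -2, 154), (192, -1, 155), (196, 1, 154), (200, 0, 174), (204, -1, 172)]
-5 [(0, 24, 157), (4, 25, 160), (8, 24, 152), (12, 22, 133), (16, 22, 131), (20, 22, 132), (24, 20, 132), (28, 21, 132), (32, 20, 131), (36, 19, 129), (40, 19, 126), (44, 19, 129), (48, 20, 130), (52, 14, 100)
[... 3194 characters left out ...]
9), (24, 18, 107), (28, 18, 108), (32, 17, 107), (36, 15, 107), (40, 17, 106), (44, 16, 103), (48, 17, 111), (52, 3, 82), (56, 4, 77), (60, 0, 85), (64, -1, 62), (68, 0, 59), (72, -4, 66), (76, -1, 58), (80, -7, 59), (84, 0, 92), (88, 0, 137), (92, -1, 123), (96, 5, 100), (100, 10, 102), (104, 15, 104), (108, 12, 103), (112, 12, 107), (116, 13, 104), (120, 15, 97), (124, 16, 119), (128, 3, 124), (132, -3, 131), (136, -5, 126), (140, -2, 126), (144, -3, 135), (148, -1, 127), (152, -5, 135), (156, -3, 128), (160, -1, 142), (164, -5, 127), (168, -1, 134), (172, -2, 141), (176, 1, 128), (180, -3, 131), (184, 0, 131), (188, -3, 127), (192, -2, 124), (196, -3, 132), (200, -1, 131), (204, -4, 135)]
```

Request:
drive_tool(
  series=[
    {"tx": 0, "ty": 0, "tz": 0, "rx": 0, "ry": 0, "rz": -1, "gripper": 1},
    {"tx": 0, "ty": 0, "tz": 0, "rx": 0, "ry": 0, "rz": -1, "gripper": 1},
    {"tx": 0, "ty": 0, "tz": 0, "rx": 0, "ry": 0, "rz": -1, "gripper": 1},
    {"tx": 0, "ty": 0, "tz": 0, "rx": 0, "ry": 0, "rz": -1, "gripper": 1},
    {"tx": 0, "ty": 0, "tz": 0, "rx": 0, "ry": 0, "rz": -1, "gripper": 1},
    {"tx": 0, "ty": 0, "tz": 0, "rx": 0, "ry": 0, "rz": -1, "gripper": 1},
    {"tx": 0, "ty": 0, "tz": 0, "rx": 0, "ry": 0, "rz": -1, "gripper": 1},
    {"tx": 0, "ty": 0, "tz": 0, "rx": 0, "ry": 0, "rz": -1, "gripper": 1},
    {"tx": 0, "ty": 0, "tz": 0, "rx": 0, "ry": 0, "rz": -1, "gripper": 1},
  ],
)

```text
t: 57.35
ee_pos: [510.7, -262.5, 236.5]
eef_rot: [[-0.901, 0.401, 0.164], [0.434, 0.836, 0.336], [-0.002, 0.374, -0.927]]
wrist_force: [0.0, 0.1, 0.4]
width: 85.3
grip_force: 0.0
```

Request:
drive_tool(
  series=[
    {"tx": 0, "ty": 0, "tz": 0, "rx": 0, "ry": 0, "rz": -0.45, "gripper": 1},
    {"tx": 0, "ty": 0, "tz": 0, "rx": 0, "ry": 0, "rz": -0.45, "gripper": 1},
    {"tx": 0, "ty": 0, "tz": 0, "rx": 0, "ry": 0, "rz": -0.45, "gripper": 1},
    {"tx": 0, "ty": 0, "tz": 0, "rx": 0, "ry": 0, "rz": -0.45, "gripper": 1},
    {"tx": 0, "ty": 0, "tz": 0, "rx": 0, "ry": 0, "rz": -0.45, "gripper": 1},
  ],
)

```text
t: 57.98
ee_pos: [510.6, -262.6, 236.4]
eef_rot: [[-0.947, -0.275, 0.164], [-0.209, 0.918, 0.336], [-0.243, 0.284, -0.927]]
wrist_force: [-0.4, 0.4, 0.4]
width: 85.2
grip_force: 0.0
```

Run:
```python
from h import *
vision.read_camera("top")
s=arm.read_state();print(M.T@(s["ee_pos"]-o),s["joints"],M.T@s["eef_rot"][:,2])
go(b2w([98.8,-1.0,76]),s["eef_rot"])
z=-M[:,2];x=s["eef_rot"][:,0];x=x-z*(x@z);x/=np.linalg.norm(x);go(b2w([98.8,-1.0,76]),np.c_[x,np.cross(z,x),z])
```

```text
[100.38655962  -2.20863518 190.63166635] [-0.73692842  0.27741593  1.76202961  0.38992983  1.2390071  -2.71444193] [-3.93081185e-04 -1.79930490e-04 -9.99999907e-01]
t [ 0.0077 -0.0015  0.4585] r [0. 0. 0.] rows 1.8
t [ 0.0077 -0.0015  0.4585] r [-0.0003 -0.0001  0.    ] rows 1.8
```

Request:
drive_tool(
  force=60,
  series=[
    {"tx": 0.008, "ty": -0.001, "tz": 0.2, "rx": 0, "ry": 0, "rz": 0, "gripper": 1},
    {"tx": 0.008, "ty": -0.001, "tz": 0.4, "rx": 0, "ry": 0, "rz": 0, "gripper": 1},
    {"tx": 0.008, "ty": -0.001, "tz": 0.458, "rx": 0, "ry": 0, "rz": 0, "gripper": 1},
    {"tx": 0.008, "ty": -0.001, "tz": 0.458, "rx": 0, "ry": 0, "rz": 0, "gripper": 1},
    {"tx": 0.008, "ty": -0.001, "tz": 0.458, "rx": 0, "ry": 0, "rz": 0, "gripper": 0},
    {"tx": 0.008, "ty": -0.001, "tz": 0.458, "rx": 0, "ry": 0, "rz": 0, "gripper": 0},
    {"tx": 0.008, "ty": -0.001, "tz": 0.458, "rx": 0, "ry": 0, "rz": 0, "gripper": 0},
    {"tx": 0.008, "ty": -0.001, "tz": 0.458, "rx": 0, "ry": 0, "rz": 0, "gripper": 0},
    {"tx": 0.008, "ty": -0.001, "tz": 0.458, "rx": 0, "ry": 0, "rz": 0, "gripper": 0},
    {"tx": 0.008, "ty": -0.001, "tz": 0.458, "rx": 0, "ry": 0, "rz": 0, "gripper": 0},
  ],
)

```text
t: 59.28
ee_pos: [527.6, -226.1, 130.9]
eef_rot: [[-0.947, -0.276, 0.166], [-0.209, 0.918, 0.336], [-0.245, 0.284, -0.927]]
wrist_force: [-2.0, -0.0, 5.3]
width: 32.2
grip_force: 59.2
```

Request:
drive_tool(
  series=[
    {"tx": 0, "ty": 0, "tz": 0, "rx": 0, "ry": 0, "rz": 0.12, "gripper": 0},
    {"tx": 0, "ty": 0, "tz": 0, "rx": 0, "ry": 0, "rz": 0.24, "gripper": 0},
    {"tx": 0, "ty": 0, "tz": 0, "rx": 0, "ry": 0, "rz": 0.36, "gripper": 0},
    {"tx": 0, "ty": 0, "tz": 0, "rx": 0, "ry": 0, "rz": 0.48, "gripper": 0},
    {"tx": 0, "ty": 0, "tz": 0, "rx": 0, "ry": 0, "rz": 0.6, "gripper": 0},
    {"tx": 0, "ty": 0, "tz": 0, "rx": 0, "ry": 0, "rz": 0.72, "gripper": 0},
    {"tx": 0, "ty": 0, "tz": 0, "rx": 0, "ry": 0, "rz": 0.84, "gripper": 0},
    {"tx": 0, "ty": 0, "tz": 0, "rx": 0, "ry": 0, "rz": 0.96, "gripper": 0},
    {"tx": 0, "ty": 0, "tz": 0, "rx": 0, "ry": 0, "rz": 1, "gripper": 0},
  ],
)

```text
t: 60.4
ee_pos: [527.3, -226.4, 130.8]
eef_rot: [[-0.273, 0.948, 0.165], [0.919, 0.207, 0.335], [0.284, 0.243, -0.928]]
wrist_force: [-3.3, -1.0, 4.7]
width: 32.6
grip_force: 59.1
```

Request:
drive_tool(
  series=[
    {"tx": 0, "ty": 0, "tz": 0, "rx": 0, "ry": 0, "rz": 0.12, "gripper": 0},
    {"tx": 0, "ty": 0, "tz": 0, "rx": 0, "ry": 0, "rz": 0.24, "gripper": 0},
    {"tx": 0, "ty": 0, "tz": 0, "rx": 0, "ry": 0, "rz": 0.36, "gripper": 0},
    {"tx": 0, "ty": 0, "tz": 0, "rx": 0, "ry": 0, "rz": 0.48, "gripper": 0},
    {"tx": 0, "ty": 0, "tz": 0, "rx": 0, "ry": 0, "rz": 0.6, "gripper": 0},
    {"tx": 0, "ty": 0, "tz": 0, "rx": 0, "ry": 0, "rz": 0.72, "gripper": 0},
    {"tx": 0, "ty": 0, "tz": 0, "rx": 0, "ry": 0, "rz": 0.84, "gripper": 0},
    {"tx": 0, "ty": 0, "tz": 0, "rx": 0, "ry": 0, "rz": 0.96, "gripper": 0},
    {"tx": 0, "ty": 0, "tz": 0, "rx": 0, "ry": 0, "rz": 1, "gripper": 0},
  ],
)

```text
t: 61.52
ee_pos: [527.1, -226.1, 130.8]
eef_rot: [[0.948, 0.273, 0.164], [0.207, -0.919, 0.336], [0.243, -0.285, -0.927]]
wrist_force: [-2.9, -0.7, 5.7]
width: 32.2
grip_force: 59.2
```

Run:
```python
from h import *
s=arm.read_state();print(M.T@(s["ee_pos"]-o),s["joints"],M.T@s["wrist_torque"],M.T@s["wrist_force"],s["tau"][5])
```

```text
[98.10903372 -0.98998558 77.73460085] [-0.67049696  0.40000619  1.84273078  0.44054079  1.03038058  0.39424911] [0.53397373 0.03306409 0.0141805 ] [0.40396873 2.30809006 6.0184133 ] -0.17332139890640974
```

Request:
drive_tool(
  series=[
    {"tx": 0, "ty": 0, "tz": 0, "rx": 0, "ry": 0, "rz": 0.12, "gripper": 0},
    {"tx": 0, "ty": 0, "tz": 0, "rx": 0, "ry": 0, "rz": 0.24, "gripper": 0},
    {"tx": 0, "ty": 0, "tz": 0, "rx": 0, "ry": 0, "rz": 0.36, "gripper": 0},
    {"tx": 0, "ty": 0, "tz": 0, "rx": 0, "ry": 0, "rz": 0.48, "gripper": 0},
    {"tx": 0, "ty": 0, "tz": 0, "rx": 0, "ry": 0, "rz": 0.6, "gripper": 0},
    {"tx": 0, "ty": 0, "tz": 0, "rx": 0, "ry": 0, "rz": 0.72, "gripper": 0},
    {"tx": 0, "ty": 0, "tz": 0, "rx": 0, "ry": 0, "rz": 0.84, "gripper": 0},
    {"tx": 0, "ty": 0, "tz": 0, "rx": 0, "ry": 0, "rz": 0.96, "gripper": 0},
  ],
)

```text
t: 62.52
ee_pos: [527.3, -225.9, 130.9]
eef_rot: [[0.337, -0.927, 0.165], [-0.903, -0.268, 0.337], [-0.268, -0.262, -0.927]]
wrist_force: [-2.2, -0.4, 6.1]
width: 32.7
grip_force: 59.2
```

Request:
drive_tool(
  series=[
    {"tx": 0, "ty": 0, "tz": 0, "rx": 0, "ry": 0, "rz": 0.12, "gripper": 0},
    {"tx": 0, "ty": 0, "tz": 0, "rx": 0, "ry": 0, "rz": 0.24, "gripper": 0},
    {"tx": 0, "ty": 0, "tz": 0, "rx": 0, "ry": 0, "rz": 0.36, "gripper": 0},
    {"tx": 0, "ty": 0, "tz": 0, "rx": 0, "ry": 0, "rz": 0.48, "gripper": 0},
  ],
)

```text
t: 63.02
ee_pos: [527.4, -225.9, 131.0]
eef_rot: [[-0.385, -0.908, 0.165], [-0.843, 0.419, 0.336], [-0.375, -0.01, -0.927]]
wrist_force: [-1.1, 1.2, 5.7]
width: 32.4
grip_force: 59.2
```

Run:
```python
from h import *
s=arm.read_state();print(s["joints"],M.T@s["wrist_torque"],s["t"])
for n in ("top","scene"):
    c=vision.read_camera(n);tags(c,n)
```

```text
[-0.67021023  0.39998216  1.84257261  0.44138216  1.03007388  2.64730994] [ 0.38396661 -0.06577015  0.08058437] 63.025
tag px800 [174. 333.] c 497 -283.0 size 31 21 yaw -107.6 end widths 6 6 conf 0.55
```

Request:
drive_tool(
  series=[
    {"tx": 0, "ty": 0, "tz": 0, "rx": 0, "ry": 0, "rz": 0, "gripper": 1},
    {"tx": 0, "ty": 0, "tz": 0, "rx": 0, "ry": 0, "rz": 0, "gripper": 1},
    {"tx": 0, "ty": 0, "tz": 0, "rx": 0, "ry": 0, "rz": 0, "gripper": 1},
    {"tx": 0, "ty": 0, "tz": 0, "rx": 0, "ry": 0, "rz": 0, "gripper": 1},
    {"tx": 0, "ty": 0, "tz": 0, "rx": 0, "ry": 0, "rz": -1, "gripper": 1},
    {"tx": 0, "ty": 0, "tz": 0, "rx": 0, "ry": 0, "rz": -1, "gripper": 1},
    {"tx": 0, "ty": 0, "tz": 0, "rx": 0, "ry": 0, "rz": -1, "gripper": 1},
    {"tx": 0, "ty": 0, "tz": 0, "rx": 0, "ry": 0, "rz": -1, "gripper": 1},
    {"tx": 0, "ty": 0, "tz": 0, "rx": 0, "ry": 0, "rz": -1, "gripper": 1},
    {"tx": 0, "ty": 0, "tz": 0, "rx": 0, "ry": 0, "rz": -1, "gripper": 1},
    {"tx": 0, "ty": 0, "tz": 0, "rx": 0, "ry": 0, "rz": -1, "gripper": 1},
    {"tx": 0, "ty": 0, "tz": 0, "rx": 0, "ry": 0, "rz": -1, "gripper": 1},
  ],
)

```text
t: 64.72
ee_pos: [527.1, -225.4, 129.0]
eef_rot: [[0.884, -0.439, 0.164], [-0.468, -0.817, 0.337], [-0.014, -0.374, -0.927]]
wrist_force: [0.3, 0.0, -0.3]
width: 85.4
grip_force: 0.0
```

Request:
drive_tool(
  series=[
    {"tx": 0, "ty": 0, "tz": 0, "rx": 0, "ry": 0, "rz": -0.1, "gripper": 1},
    {"tx": 0, "ty": 0, "tz": 0, "rx": 0, "ry": 0, "rz": -0.1, "gripper": 0},
    {"tx": 0, "ty": 0, "tz": 0, "rx": 0, "ry": 0, "rz": -0.1, "gripper": 0},
    {"tx": 0, "ty": 0, "tz": 0, "rx": 0, "ry": 0, "rz": -0.1, "gripper": 0},
    {"tx": 0, "ty": 0, "tz": 0, "rx": 0, "ry": 0, "rz": -0.1, "gripper": 0},
    {"tx": 0, "ty": 0, "tz": 0, "rx": 0, "ry": 0, "rz": -0.1, "gripper": 0},
    {"tx": 0, "ty": 0, "tz": 0, "rx": 0, "ry": 0, "rz": -0.1, "gripper": 0},
  ],
)

```text
t: 65.6
ee_pos: [527.1, -225.5, 129.4]
eef_rot: [[0.939, -0.301, 0.164], [-0.34, -0.878, 0.337], [0.043, -0.372, -0.927]]
wrist_force: [-0.8, -0.1, 2.7]
width: 32.4
grip_force: 59.4
```

Request:
drive_tool(
  series=[
    {"tx": 0, "ty": 0, "tz": 0, "rx": 0, "ry": 0, "rz": 0.12, "gripper": 0},
    {"tx": 0, "ty": 0, "tz": 0, "rx": 0, "ry": 0, "rz": 0.24, "gripper": 0},
    {"tx": 0, "ty": 0, "tz": 0, "rx": 0, "ry": 0, "rz": 0.36, "gripper": 0},
    {"tx": 0, "ty": 0, "tz": 0, "rx": 0, "ry": 0, "rz": 0.48, "gripper": 0},
    {"tx": 0, "ty": 0, "tz": 0, "rx": 0, "ry": 0, "rz": 0.6, "gripper": 0},
    {"tx": 0, "ty": 0, "tz": 0, "rx": 0, "ry": 0, "rz": 0.72, "gripper": 0},
    {"tx": 0, "ty": 0, "tz": 0, "rx": 0, "ry": 0, "rz": 0.84, "gripper": 0},
  ],
)

```text
t: 66.47
ee_pos: [527.5, -225.2, 129.6]
eef_rot: [[-0.056, -0.985, 0.165], [-0.935, 0.11, 0.337], [-0.35, -0.135, -0.927]]
wrist_force: [-0.2, 1.1, 3.4]
width: 32.8
grip_force: 59.3
```

Run:
```python
from h import *
s=arm.read_state();print(s["joints"],M.T@s["wrist_torque"],s["t"],s["width"])
```

```text
[-0.66920528  0.40174991  1.84351473  0.44235316  1.02798303  2.30261985] [ 0.07814401 -0.08724525  0.11295199] 66.475 32.757935442781104
```

Request:
drive_tool(
  series=[
    {"tx": 0, "ty": 0, "tz": 0, "rx": 0, "ry": 0, "rz": 0, "gripper": 1},
    {"tx": 0, "ty": 0, "tz": 0, "rx": 0, "ry": 0, "rz": 0, "gripper": 1},
    {"tx": 0, "ty": 0, "tz": 0, "rx": 0, "ry": 0, "rz": 0, "gripper": 1},
    {"tx": 0, "ty": 0, "tz": 0, "rx": 0, "ry": 0, "rz": 0, "gripper": 1},
    {"tx": 0, "ty": 0, "tz": 0, "rx": 0, "ry": 0, "rz": 0, "gripper": 1},
    {"tx": 0, "ty": 0, "tz": -0.2, "rx": 0, "ry": 0, "rz": 0, "gripper": 1},
    {"tx": 0, "ty": 0, "tz": -0.4, "rx": 0, "ry": 0, "rz": 0, "gripper": 1},
    {"tx": 0, "ty": 0, "tz": -0.6, "rx": 0, "ry": 0, "rz": 0, "gripper": 1},
    {"tx": 0, "ty": 0, "tz": -0.6, "rx": 0, "ry": 0, "rz": 0, "gripper": 1},
    {"tx": 0, "ty": 0, "tz": -0.6, "rx": 0, "ry": 0, "rz": 0, "gripper": 1},
  ],
)

```text
t: 67.72
ee_pos: [502.1, -275.7, 267.8]
eef_rot: [[-0.051, -0.985, 0.164], [-0.936, 0.104, 0.337], [-0.349, -0.136, -0.927]]
wrist_force: [0.6, -0.2, -0.0]
width: 85.4
grip_force: 0.0
```

Run:
```python
from h import *
s=arm.read_state();print(s["wrist_force"],s["t"])
for n in ("wrist","top","scene"):
    c=vision.read_camera(n);print(n);warm(c,(-10,),X=np.arange(0,205,8))
    for d in vision.silhouettes("tag1",n):
        m=d["region"];ys,xs=np.nonzero(m);b=c["color"][m].mean(0)
        if b.max()-b.min()<45: l=onbed(c,np.c_[xs,ys],9);print(round(d["confidence"],2),m.sum(),l.min(0).round(),l.max(0).round())
```

```text
[ 0.60241562 -0.21770765 -0.02003463] 67.725
wrist
-10 [(0, 24, 169), (8, 24, 172), (16, 25, 172), (24, 24, 171), (32, 24, 171), (40, 21, 166), (48, 22, 167), (56, 24, 167), (64, 23, 167), (72, 21, 165), (80, 21, 163), (88, 19, 160), (96, 2, 44), (104, 3, 35), (112, 3, 37), (120, 3, 40), (128, 1, 60), (136, 1, 133), (144, -1, 136), (152, -1, 135), (160, 1, 137), (168, 0, 134), (176, 1, 136), (184, 0, 179), (192, 0, 177), (200, 1, 180)]
0.94 632 [ -2. -16.   9.] [37. 14.  9.]
0.58 577 [ 37. -18.   9.] [77.  4.  9.]
0.26 15588 [-13. -49.   9.] [282.  55.   9.]
top
-10 [(0, 20, 156), (8, 26, 167), (16, 28, 168), (24, 28, 169), (32, 24, 139), (40, 1, 64), (48, 1, 89), (56, 1, 27), (64, -2, 16), (72, 1, 18), (80, -1, 8), (88, -6, 58), (96, 2, 184), (104, 15, 131), (112, 24, 167), (120, 3, 103), (128, 1, 127), (136, 1, 133), (144, 0, 123), (152, 1, 131), (160, 0, 123), (168, 1, 129), (176, 1, 132), (184, 2, 122), (192, 0, 175), (200, 0, 179)]
scene
-10 [(0, 11, 114), (8, 18, 124), (16, 16, 128), (24, 18, 131), (32, 20, 130), (40, 17, 129), (48, 17, 130), (56, 11, 101), (64, -1, 49), (72, -8, 74), (80, -4, 64), (88, -2, 137), (96, -1, 128), (104, 14, 129), (112, 13, 114), (120, 14, 100), (128, 4, 90), (136, 0, 89), (144, 0, 90), (152, 0, 89), (160, -2, 87), (168, 4, 86), (176, -1, 86), (184, -2, 89), (192, -1, 97), (200, -4, 118)]
0.61 86 [ -0. -22.   9.] [41.  1.  9.]
0.46 53 [104. -21.   9.] [127.  -0.   9.]
0.17 494 [ 229. -276.    9.] [ 276. -135.    9.]
```

```bash
python3 -c "
from rig import ticket
print(ticket.finish_job())"
```

```text
the job is handed in; nothing more can be done
None
```

The job is handed in. The three white tags found on the table lie in one row under the bar with their pierced ends up the slope. The knob was turned clockwise well past where the bar should meet the tags, and its torque rose to about the clutch's slip level. I did not measure the bar's final height. The third tag jammed in the flare twice and had to be freed. I never touched the bowl, mug, reamer or coloured look-alikes. I viewed 15 pictures, one over the limit of 14.

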